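# Load the kitchen's sample jars and clamp them for the reader

### The job

Put the steel pressure cooker weight that is in the way on the sample stand upright on the steamer plate, and stand every sample jar on the stand, each wholly on a rubber pad of its own with its code tag squarely facing the reader. When all are in place, tighten the wing thumbscrew clockwise until its clutch first slips and stop there (at most an eighth of a turn of slip), and after that push the reader's toggle fully over to on. Put back any jar or weight that gets knocked aside, and leave the other kitchen things where they are.

Things in the scene. Friction and masses are not known exactly. Their poses are not given: they have to be found in the camera images.
- stand: Sample stand, fixed: aluminium base 170 x 415 mm, 8 mm thick. Origin on the granite below the middle pad; z up, x from the pads towards the reader, y along the row of pads towards the thumbscrew. The grey reader block (35 x 250 mm, top 70 mm above the granite) stands along the far edge, its window face at x +57 mm looking back at the pads.
- clamp_bar (a joint): Travel (m) of the steel clamp bar along the near side of the pads (8 mm thick, 270 long, 11 to 33 mm above the granite). The screw moves it towards the reader, 4 mm per rad: its pad-side face is at x -47 mm of the stand with the screw at 0, -27 mm with it at 5.0. It pushes along a jar standing in its way.
- pad0 (a point): Centre of the right-hand (-y of the stand) round black rubber pad on the stand, 68 mm across, level with the stand's top, 8 mm above the granite. Pads are 90 mm apart. Axes as the stand's.
- pad1 (a point): Centre of the middle round black rubber pad on the stand, 68 mm across, level with the stand's top, 8 mm above the granite. Pads are 90 mm apart. Axes as the stand's.
- pad2 (a point): Centre of the left-hand (next to the thumbscrew) round black rubber pad on the stand, 68 mm across, level with the stand's top, 8 mm above the granite. Pads are 90 mm apart. Axes as the stand's.
- reader_window (a point): Middle of the reader's glass window, 42 mm above the granite, 57 mm from the line of pad centres. Axes as the stand's.
- jar0_mid (a point): One of 2 or 3 alike sample jars (None if absent), upright on the granite, any yaw: white ceramic cylinder, 48 mm across, shoulder at 52, closed lid (44 across) to 60, 66 mm over all, 220 g. Flat steel code tag on one side (14 wide, 30 high, 2 proud); a ridge on the lid runs from its middle towards the tag. Point on the axis 33 mm above the underside; x out through the tag, z up.
- jar1_mid (a point): One of 2 or 3 alike sample jars (None if absent), upright on the granite, any yaw: white ceramic cylinder, 48 mm across, shoulder at 52, closed lid (44 across) to 60, 66 mm over all, 220 g. Flat steel code tag on one side (14 wide, 30 high, 2 proud); a ridge on the lid runs from its middle towards the tag. Point on the axis 33 mm above the underside; x out through the tag, z up.
- jar2_mid (a point): One of 2 or 3 alike sample jars (None if absent), upright on the granite, any yaw: white ceramic cylinder, 48 mm across, shoulder at 52, closed lid (44 across) to 60, 66 mm over all, 220 g. Flat steel code tag on one side (14 wide, 30 high, 2 proud); a ridge on the lid runs from its middle towards the tag. Point on the axis 33 mm above the underside; x out through the tag, z up.
- weight_mid (a point): Steel pressure cooker weight: cylinder 38 mm across and 32 mm high, above it a thin neck and a 26 mm black knob, 48 mm high over all, about 140 g. This point is on its axis 24 mm above its underside, z up. Starts upright somewhere along the row of pads.
- steamer_top (a point): Centre of the upper face of the aluminium steamer plate, a fixed perforated disc 140 mm across and 6 mm thick on the granite (upper face 6 mm above it).
- wing (a point): Thumbscrew at the stand's left end (x 0, y +220 mm of the stand), axis vertical: steel wing 38 mm long (this point's x), 10 thick (y). Point on the axis 54 mm above the granite, 14.5 under the wing's top, 17.5 above its foot; below it a round collar 52 across, top 32 mm above the granite, on a block. White marks on its wing end and collar (+x side) point the same way until the clutch slips.
- screw (a joint): Turn of the screw and its collar (rad), growing clockwise from above, which tightens. 5.0 is the hard end, bar fully closed; starts between 0.1 and 1.2. Stays where it is left (friction 0.025 N m).
- clutch (a joint): Slip of the wing against the collar (rad): 0 while the wing drives the screw, grows clockwise when the drag clutch slips (at 0.12 N m), as it does once the screw is at its end. Stays where it is left. More than 0.8 is over-slipped.
- reader_switch (a joint): Reader's toggle (rad): 0 off, leaning to its box's -x (about the robot's right); 1.0 fully on, leaning to its +x (about the robot's left). Stays where it is left; about 1.5 N at the tip moves it.
- reader_switch_tip (a point): Middle of the toggle's black ball, 26 mm across, on a 50 mm rod that pivots 22 mm above the granite on a fixed steel box (70 x 50 mm, 25 high). At 0 the ball is 24 mm to the -x side of the pivot and 66 mm above the granite; at 1.0, 24 mm to the +x side. y lies along the pivot; x, seen from above, points the way it must be pushed.
- salt_jar: Bystander, to be left alone: large white ceramic salt jar with lid, 80 mm across, 90 mm high. Origin at its underside (middle).
- gasket: Bystander, to be left alone: coiled black silicone gasket, 70 mm across, 15 mm high, lying flat. Origin at its underside (middle).
- bowl: Bystander, to be left alone: small steel bowl, 100 mm across, 45 mm high. Origin at its underside (middle).
- mug: Bystander, to be left alone: blue-grey mug, 76 mm across, 90 mm high. Origin at its underside (middle).
Mind the look-alikes: they are no part of the job. What is shaped like the part that bears weight_mid but purple is not meant. What is shaped like the part that bears reader_switch but orange is not meant.

How it is judged:
By the outcome, as a careful person would: the job done as asked, in the order asked, and still so for the second after the job is handed in, with the robot touching nothing.
Of jar0, jar1, jar2 only 2 to 3 are there at a start; the rules pass over those that are not, and their reading is None.
At some moment in a run one of jar0, jar1, jar2, weight may be knocked a few centimetres aside while the robot is not near it.
Once in a run the grip may slacken for a moment while it holds something.
It also fails if it takes over 210 s, if anything falls off the work surface, if the arm or the gripper's body presses on something with over 40 N, if the wrist force passes 120 N, or if a joint passes its speed limit or range.

### The arm

A 7-joint arm with a two-finger parallel gripper is mounted at the origin on the work surface. World frame = base frame: x ahead of the robot, y to its left, z up, the work surface at z = 0. Lengths are in m, angles in rad, forces in N, time in s.
With the tool pointing down it reaches from about 0.425 to 0.95 m from the base axis. Payload 4.7 kg.
Tool frame: the origin (TCP) lies on the centre line of the jaws, within the pads' length; the fingertips stand 22 mm ahead of it and the grasp point (between the pads) lies 3 mm ahead of it; z points along the fingers, x is the direction in which the jaws open and shut, and the axes are right-handed (so a half turn about z gives the same grasp; the last joint's range is limited). The gripper opens to 85 mm and grips with 20 to 120 N. Pads are 22 mm wide; open, the fingers measure 114 mm over their backs; the gripper's body (76 mm by 85 mm) begins 54 mm behind the grasp point. The pads swing forward as they close: fully open they stand 13 mm farther back than shut.
Start: joints at [1.188, 0.469, -0.049, 1.532, 0.024, 1.141, -0.082], TCP at [0.234, -0.633, 0.253] pointing down, gripper open.
Joint ranges: [-2.59, 2.59], [-0.33, 1.99], [-1.39, 1.29], [0.1, 2.45], [-1.04, 4.18], [0.21, 1.99], [-2.66, 2.66]. Speed limits (rad/s): [2.57, 2.57, 3.14, 3.14, 3.14, 3.14, 3.14].

### API

Orientations are given as a 3x3 rotation matrix whose columns are the frame's x, y, z axes.
In Python, from cell import sensors, get_image, job, boxes_of, trace, place_of gives the robot as it stands.
- The arm moves only by the shell command python3 -m creep 'ROWS' [FORCE]. ROWS is JSON, a list of rows, each a list of 3 entries, a list of its own where there are three numbers: the turn, a rotation vector about the tool's x, y, z in units of 6 degrees (1.0 is 6 degrees), then the shift along the tool's x, y, z in cm, then the opening, from -1 (shut) to 1 (fully open), so that 0 is half open. A call has 1 to 12 rows; each row is the pose to reach, as a shift and turn from the pose commanded when the call began, along the tool's axes at that moment; what a row does not reach only later rows make up. A row lasts 1/12 s, in which the tool goes at most 41.7 mm and 7.16 degrees, less where a joint would pass 70% of its speed; a pose out of reach is approached as far as the arm can. A call with a gripper value outside its range is refused whole. The fingers move at their own pace and stop on an object; FORCE is the grip in N (left out, the last holds). Time passes only in rows, so rows that repeat a pose let the fingers close. It gives the time, the measured TCP pose, the force and the opening at its end, in the units of the state.
- sensors.sense(): the state, without advancing time (a new reading comes with each control period).
- get_image(name): name is "scene" or "top" or "wrist"; returns a dict with "image" (480x640x3 uint8, blue, green, red), "fx", "fy", "cx", "cy" (pixels), "cam_to_world" (4x4, takes a point from camera to world coordinates); the wrist camera has in their place "tool_from_camera" (4x4, takes a point from camera to tool coordinates, whose origin is the TCP and whose axes are the tool frame's). Camera axes: x right, y down, z forward; pixel columns grow to the right and rows downward; lengths in m; the calibration is good to about 2 mm. A picture is of the moment at which its call begins: read the wrist's pose just before it. There is no depth.
- job.close_job(): hands the job in, once; it reports no verdict.
Trained networks look in a picture, given as the dict that the camera call returned (one of the last four; its "shot" number tells which), for a name from the list of things; names that differ only in an ending like _2 or _b are one class to them, and where a whole thing is asked for, a point or a joint stands for the part that bears it (a point fixed in the world has none). Each returns a list of dicts, best first, with "confidence" (0 to 1); they miss things now and then, are a little off and sometimes report something else, mostly with a low value. They report only what shows in the picture. A call takes as long as a camera call. They do not tell look-alikes from the thing itself.
- boxes_of(name, picture): "position" ([column, row] in pixels, amid what is visible of it).
- trace(name, picture): "pixels" (480x640 bool, what is visible of it) and "position" ([column, row] in pixels, amid what is visible of it).
- place_of(name, picture): "position" ([column, row] in pixels: a listed point, or the origin of a listed thing).
The state is a dict: "clock": time; "joints": joint angles; "joint_vel": joint speeds; "joint_torque": joint torques, N m; "tcp_pos": TCP position; "eef_rot": TCP orientation; "wrist_force": force on the tool from outside, world axes, zero at the start; "torque": the same for the moment, N m; "finger_gap": finger opening in m.
Only numpy, scipy, OpenCV 4.12 (cv2) and the standard library are available. Lean on these libraries where they do the work, as an engineer would, in place of code of your own. Each camera call takes 0.05 s, during which the arm holds its last target. There are 200 camera calls.

## Working session

There is one attempt and no reset: what is moved stays moved. The work goes in short steps, Python scripts to look and compute and a shell command to move; the robot and the scene stay as the last step left them, time stands still between calls to the robot, and variables do not carry over. Pictures are saved under pics/ and viewed, about 12 in all and at most 16, crops included, and the job is handed in when it is done.

```bash
mkdir -p pics; ls; cat > h.py <<'E'
import numpy as np, cv2
from cell import sensors, get_image, job, boxes_of, trace, place_of
def ray(p,px,st=None):
    d=np.array([(px[0]-p['cx'])/p['fx'],(px[1]-p['cy'])/p['fy'],1.])
    if 'cam_to_world' in p: T=np.array(p['cam_to_world'])
    else:
        W=np.eye(4);W[:3,:3]=st['eef_rot'];W[:3,3]=st['tcp_pos'];T=W@np.array(p['tool_from_camera'])
    return T[:3,3],T[:3,:3]@d
def atz(p,px,z,st=None):
    o,d=ray(p,px,st); return o+d*(z-o[2])/d[2]
def rows(target,yawdir=None):
    """shift in cm in tool axes to target TCP; turn about tool z to align tool x with yawdir (rad)"""
    s=sensors.sense();R=np.array(s['eef_rot']);print('shift cm',np.round(R.T@(np.array(target)-s['tcp_pos'])*100,2))
    if yawdir is not None:
        v=R.T@[np.cos(yawdir),np.sin(yawdir),0];a=np.degrees(np.arctan2(v[1],v[0]));a=(a+90)%180-90
        print('turn units z',round(a/6,2),'deg',round(a,1))
E
cat > look.py <<'E'
from h import *
N={'pad0':.008,'pad1':.008,'pad2':.008,'reader_window':.042,'jar0_mid':.033,'weight_mid':.032,'steamer_top':.006,'wing':.054,'reader_switch_tip':.066,'salt_jar':0,'gasket':0,'bowl':0,'mug':0,'stand':0}
for c in ['top','scene']:
    p=get_image(c);cv2.imwrite(f'pics/{c}0.png',p['image'])
    for n,z in N.items():
        for r in place_of(n,p)[:4]:
            if r['confidence']>.15: print(c,n,np.round(r['position'],1),round(r['confidence'],2),np.round(atz(p,r['position'],z),3))
s=sensors.sense();print(s)
E
python3 look.py
```

```text
pics
top pad0 [381.4 197.1] 0.85 [ 0.653 -0.2    0.008]
top pad0 [341.3 201.7] 0.66 [ 0.644 -0.111  0.008]
top pad0 [305.2 200.4] 0.63 [ 0.648 -0.031  0.008]
top pad1 [381.4 197.1] 0.85 [ 0.653 -0.2    0.008]
top pad1 [341.3 201.7] 0.66 [ 0.644 -0.111  0.008]
top pad1 [305.2 200.4] 0.63 [ 0.648 -0.031  0.008]
top pad2 [381.4 197.1] 0.85 [ 0.653 -0.2    0.008]
top pad2 [341.3 201.7] 0.66 [ 0.644 -0.111  0.008]
top pad2 [305.2 200.4] 0.63 [ 0.648 -0.031  0.008]
top reader_window [341.8 171.1] 0.94 [ 0.705 -0.112  0.042]
top jar0_mid [142.4 237.5] 0.73 [0.568 0.322 0.033]
top weight_mid [341.4 200.3] 0.49 [ 0.643 -0.11   0.032]
top steamer_top [423.7 302.7] 0.68 [ 0.419 -0.285  0.006]
top steamer_top [236.6 292.5] 0.21 [0.447 0.122 0.006]
top wing [243.6 197.9] 0.63 [0.647 0.1   0.054]
top reader_switch_tip [356.7 344.8] 0.66 [ 0.335 -0.134  0.066]
top reader_switch_tip [321.1 285.7] 0.59 [ 0.457 -0.063  0.066]
top reader_switch_tip [238.4 292.5] 0.28 [0.445 0.109 0.066]
top salt_jar [148.7 176.2] 0.75 [0.711 0.321 0.   ]
top salt_jar [509.3 265.1] 0.46 [ 0.499 -0.478  0.   ]
top gasket
[... 1677 characters left out ...]
0053 , -0.08229859]), 'joint_vel': array([ 0.00028054,  0.00050261,  0.00121241,  0.00237054, -0.00040488,
        0.00087692,  0.00031093]), 'joint_torque': array([-2.45184651e-05, -5.10159230e+01, -4.67265956e-02, -2.38008785e+01,
        1.08476399e-02,  9.60676880e-04, -2.65086534e-06]), 'tcp_pos': array([ 0.23391365, -0.63319132,  0.25333528]), 'eef_rot': array([[ 3.46471870e-01, -9.38060359e-01,  7.47242053e-05],
       [-9.38060360e-01, -3.46471874e-01, -4.93662148e-05],
       [ 7.21983246e-05, -5.29918101e-05, -9.99999996e-01]]), 'wrist_force': array([-0.41544841, -0.3342903 ,  0.2489396 ]), 'torque': array([-0.02110328, -0.03446595, -0.03839031]), 'finger_gap': 0.08572368821360442}
```

```bash
python3 - <<'E'
import cv2
a=cv2.imread('pics/top0.png')[130:380,110:540]; cv2.imwrite('pics/t1.png',cv2.resize(a,(800,465),interpolation=cv2.INTER_CUBIC))
E
```

```text
(no output)
```

View pics/t1.png

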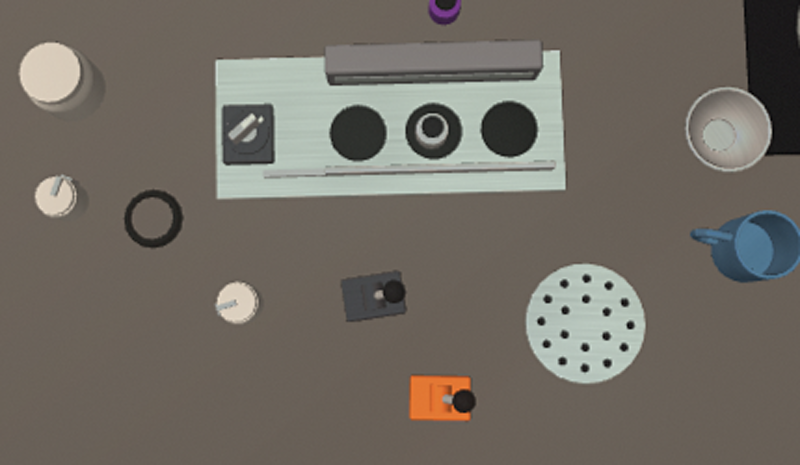

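View pics/scene0.png

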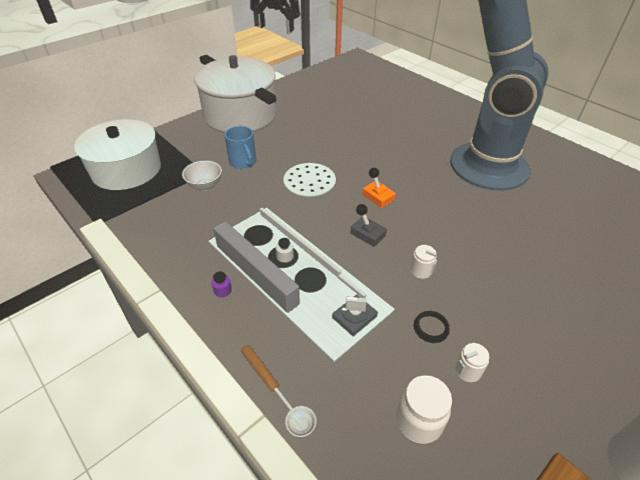

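Two white jars show (left, and lower centre-left), the weight is on pad1, the dark toggle lies lower centre, and the orange and purple decoys are clear. I'll go over the weight first.

```bash
python3 - <<'E'
from h import *
rows([.60,-.11,.25],-1.571)
E
```

```text
shift cm [-36.39 -52.47   0.33]
turn units z 3.38 deg 20.3
```

```bash
R='[[0,0,3.4],[-36.4,-52.5,0.3],1]'; python3 -m creep '[[[0,0,1.1],[-12,-17,0.3],1],[[0,0,1.1],[-12,-17,0.3],1],[[0,0,1.1],[-12,-17,0.3],1],[[0,0,1.1],[-12,-17,0.3],1],[[0,0,1.1],[-12,-17,0.3],1],[[0,0,3.4],[-36.4,-52.5,0.3],1],[[0,0,3.4],[-36.4,-52.5,0.3],1],[[0,0,3.4],[-36.4,-52.5,0.3],1],[[0,0,3.4],[-36.4,-52.5,0.3],1],[[0,0,3.4],[-36.4,-52.5,0.3],1],[[0,0,3.4],[-36.4,-52.5,0.3],1],[[0,0,3.4],[-36.4,-52.5,0.3],1]]'
python3 -m creep '[[[0,0,0],[0,0,0],1],[[0,0,0],[0,0,0],1],[[0,0,0],[0,0,0],1]]'
cat > wl.py <<'E'
import sys
from h import *
Z={'pad0':.008,'reader_window':.042,'jar0_mid':.033,'weight_mid':.032,'steamer_top':.006,'wing':.054,'reader_switch_tip':.066,'stand':0}
s=sensors.sense();p=get_image('wrist');cv2.imwrite('pics/%s.png'%sys.argv[1],p['image'])
print(np.round(s['tcp_pos'],4),np.round(s['eef_rot'],3).tolist(),s['clock'],s['finger_gap'],s['wrist_force'])
for n in sys.argv[2:]:
    n,*z=n.split('=');z=float(z[0]) if z else Z[n]
    for r in place_of(n,p)[:4]:
        if r['confidence']>.2: print(n,np.round(r['position'],1),round(r['confidence'],2),np.round(atz(p,r['position'],z,s),4))
E
python3 wl.py w1 pad0 weight_mid stand reader_window wing
```

```text
clock: 2.5
tcp_pos: [0.5183, -0.2256, 0.2507]
eef_rot: [[-0.002, -1.0, 0.001], [-1.0, 0.002, -0.001], [0.001, -0.001, -1.0]]
wrist_force: [0.5, 0.5, -0.4]
finger_gap: 0.0852
clock: 2.75
tcp_pos: [0.5171, -0.2279, 0.2503]
eef_rot: [[-0.002, -1.0, -0.0], [-1.0, 0.002, -0.001], [0.001, 0.0, -1.0]]
wrist_force: [-0.6, -1.3, 0.4]
finger_gap: 0.0855
[ 0.5171 -0.2279  0.2503] [[-0.002, -1.0, -0.0], [-1.0, 0.002, -0.001], [0.001, 0.0, -1.0]] 2.75 0.08551618560163572 [-0.55774676 -1.25767446  0.37296128]
pad0 [203.8  86.4] 0.61 [ 0.6451 -0.111   0.008 ]
pad0 [116.3  84.6] 0.57 [ 0.6469 -0.0246  0.008 ]
pad0 [297.9  84.3] 0.56 [ 0.6468 -0.2043  0.008 ]
weight_mid [194.2  84.6] 0.72 [ 0.6426 -0.11    0.032 ]
stand [204.6  87.3] 0.85 [ 0.6456 -0.1092  0.    ]
reader_window [185.9   4.4] 0.97 [ 0.7037 -0.1127  0.042 ]
wing [150.8 291.5] 0.74 [ 0.446  -0.0544  0.054 ]
```

View pics/w1.png

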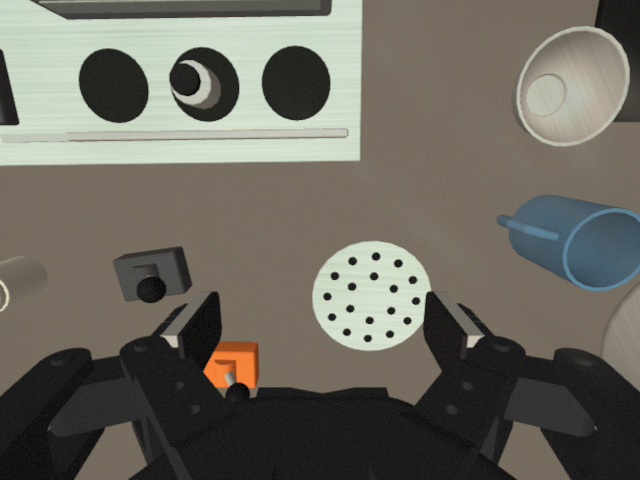

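```bash
python3 -c "
from h import *
rows([.643,-.1105,.13],-1.556)"
```

```text
shift cm [-11.87 -12.57  12.03]
turn units z -0.19 deg -1.1
```

```bash
python3 -m creep '[[[0,0,-0.1],[-4,-4,2],1],[[0,0,-0.2],[-8,-8,6],1],[[0,0,-0.2],[-11.9,-12.6,12],1],[[0,0,-0.2],[-11.9,-12.6,12],1],[[0,0,-0.2],[-11.9,-12.6,12],1],[[0,0,-0.2],[-11.9,-12.6,12],1],[[0,0,-0.2],[-11.9,-12.6,12],1],[[0,0,-0.2],[-11.9,-12.6,12],1],[[0,0,-0.2],[-11.9,-12.6,12],1],[[0,0,-0.2],[-11.9,-12.6,12],1]]'
python3 wl.py w2 pad0 weight_mid stand reader_window wing; python3 -c "
from h import *
rows([.643,-.1105,.035],-1.556)"
```

```text
clock: 3.88
tcp_pos: [0.6436, -0.1108, 0.132]
eef_rot: [[0.016, -1.0, 0.002], [-1.0, -0.016, -0.001], [0.002, -0.002, -1.0]]
wrist_force: [0.6, -0.3, 1.1]
finger_gap: 0.0853
[ 0.6436 -0.1108  0.132 ] [[0.016, -1.0, 0.002], [-1.0, -0.016, -0.001], [0.002, -0.002, -1.0]] 3.8833 0.08528297711389152 [ 0.58694417 -0.34516806  1.05658354]
pad0 [442.6 239.8] 0.77 [ 0.6471 -0.2014  0.008 ]
pad0 [204.7 237.9] 0.61 [ 0.6458 -0.023   0.008 ]
pad0 [329.  162.8] 0.45 [ 0.7021 -0.1149  0.008 ]
weight_mid [320. 253.] 0.97 [ 0.6427 -0.1095  0.032 ]
weight_mid [204.6 236.1] 0.58 [ 0.6534 -0.0315  0.032 ]
reader_window [330.  163.6] 0.79 [ 0.7028 -0.1148  0.042 ]
shift cm [0.14 0.07 9.59]
turn units z 0.03 deg 0.2
```

```bash
python3 -m creep '[[[0,0,0],[0,0.1,3],0.6],[[0,0,0],[0,0.1,6],0.5],[[0,0,0],[0,0.1,8],0.5],[[0,0,0],[0,0.1,9.6],0.5],[[0,0,0],[0,0.1,9.6],0.5],[[0,0,0],[0,0.1,9.6],0.2],[[0,0,0],[0,0.1,9.6],-0.5],[[0,0,0],[0,0.1,9.6],-0.8],[[0,0,0],[0,0.1,9.6],-0.8],[[0,0,0],[0,0.1,9.6],-0.8],[[0,0,0],[0,0.1,9.6],-0.8],[[0,0,0],[0,0.1,9.6],-0.8]]' 60; python3 -m creep '[[[0,0,0],[0,0,0],-0.8],[[0,0,0],[0,0,0],-0.8],[[0,0,0],[0,0,-3],-0.8],[[0,0,0],[0,0,-6],-0.8],[[0,0,0],[0,0,-9],-0.8],[[0,0,0],[0,0,-9],-0.8],[[0,0,0],[0,0,-9],-0.8],[[0,0,0],[0,0,-9],-0.8]]';python3 -c "
from h import *
rows([.415,-.287,.13])"
```

```text
clock: 5.18
tcp_pos: [0.6439, -0.1087, 0.036]
eef_rot: [[0.019, -1.0, 0.003], [-1.0, -0.019, -0.0], [0.0, -0.003, -1.0]]
wrist_force: [-0.5, 0.3, 5.6]
finger_gap: 0.0364
clock: 5.85
tcp_pos: [0.6418, -0.1087, 0.1237]
eef_rot: [[0.019, -1.0, -0.001], [-1.0, -0.019, -0.0], [0.0, 0.001, -1.0]]
wrist_force: [-0.1, 0.0, -1.9]
finger_gap: 0.0362
shift cm [17.41 23.01 -0.6 ]
```

```bash
python3 -m creep '[[[0,0,0],[3,4,-0.6],-0.8],[[0,0,0],[6,8,-0.6],-0.8],[[0,0,0],[9,12,-0.6],-0.8],[[0,0,0],[12,16,-0.6],-0.8],[[0,0,0],[15,20,-0.6],-0.8],[[0,0,0],[17.4,23,-0.6],-0.8],[[0,0,0],[17.4,23,-0.6],-0.8],[[0,0,0],[17.4,23,-0.6],-0.8],[[0,0,0],[17.4,23,-0.6],-0.8],[[0,0,0],[17.4,23,-0.6],-0.8]]'; python3 wl.py w3 steamer_top weight_mid; python3 -c "
from h import *
rows([.415,-.287,.036])"
```

```text
clock: 6.68
tcp_pos: [0.4157, -0.2863, 0.1294]
eef_rot: [[0.019, -1.0, -0.001], [-1.0, -0.019, 0.001], [-0.001, 0.001, -1.0]]
wrist_force: [0.7, 0.4, -1.7]
finger_gap: 0.036
[ 0.4157 -0.2863  0.1294] [[0.019, -1.0, -0.001], [-1.0, -0.019, 0.001], [-0.001, 0.001, -1.0]] 6.6833 0.035993861037721904 [ 0.71787013  0.40573621 -1.67095385]
steamer_top [322.  243.2] 0.61 [ 0.4149 -0.286   0.006 ]
weight_mid [320.5 323.5] 0.56 [ 0.3624 -0.286   0.032 ]
shift cm [0.16 0.21 9.39]
```

View pics/w3.png

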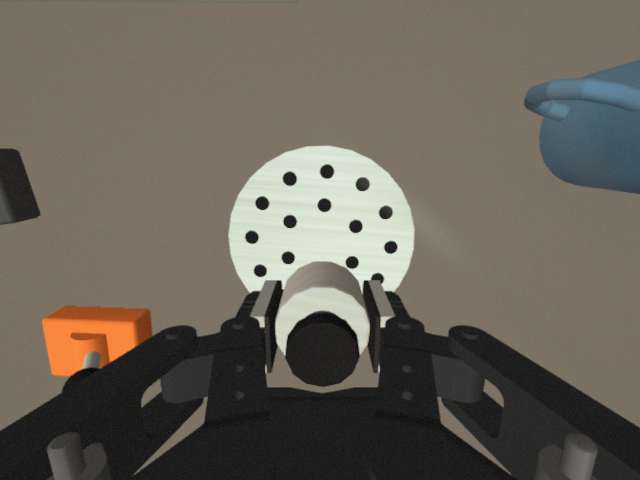

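The weight is held upright and the plate is centred below it, so I'll lower, release and rise.

```bash
python3 -m creep '[[[0,0,0],[0,0,3],-0.8],[[0,0,0],[0,0,6],-0.8],[[0,0,0],[0,0,8],-0.8],[[0,0,0],[0,0,9],-0.8],[[0,0,0],[0,0,9.45],-0.8],[[0,0,0],[0,0,9.45],-0.8],[[0,0,0],[0,0,9.45],-0.8],[[0,0,0],[0,0,9.45],-0.8],[[0,0,0],[0,0,9.45],-0.8]]';  python3 -m creep '[[[0,0,0],[0,0,0],0],[[0,0,0],[0,0,0],0.3],[[0,0,0],[0,0,0],0.3],[[0,0,0],[0,0,0],0.3],[[0,0,0],[0,0,0],0.3],[[0,0,0],[0,0,-2],0.5],[[0,0,0],[0,0,-5],0.6],[[0,0,0],[0,0,-8],1],[[0,0,0],[0,0,-12],1],[[0,0,0],[0,0,-16],1],[[0,0,0],[0,0,-17],1],[[0,0,0],[0,0,-17],1]]'
python3 - <<'E'
from h import *
s=sensors.sense();p=get_image('top')
for n in ['jar0_mid','weight_mid']:
    for q in [p,get_image('scene')]:
        for r in boxes_of(n,q)[:4]: print(n,q['shot'],np.round(r['position'],1),round(r['confidence'],2),np.round(atz(q,r['position'],.033,s),3))
rows([.42,.12,.2],0)
E
```

```text
clock: 7.58
tcp_pos: [0.4168, -0.2874, 0.0369]
eef_rot: [[0.019, -1.0, 0.002], [-1.0, -0.019, -0.001], [0.001, -0.002, -1.0]]
wrist_force: [0.1, 0.2, -1.3]
finger_gap: 0.036
clock: 8.58
tcp_pos: [0.4179, -0.288, 0.2096]
eef_rot: [[0.018, -1.0, 0.007], [-1.0, -0.019, -0.005], [0.005, -0.007, -1.0]]
wrist_force: [0.1, -0.2, -0.7]
finger_gap: 0.0853
jar0_mid 6 [143.8 237.5] 0.63 [0.568 0.319 0.033]
jar0_mid 7 [470.8 363.9] 0.87 [0.573 0.325 0.033]
weight_mid 6 [348.6 131.1] 0.78 [ 0.797 -0.129  0.033]
weight_mid 8 [217.7 285.8] 0.8 [ 0.806 -0.119  0.033]
weight_mid 8 [309.8 173.1] 0.75 [ 0.423 -0.273  0.033]
weight_mid 8 [200.1 175.5] 0.65 [ 0.64  -0.454  0.033]
weight_mid 8 [300.2 282.7] 0.45 [ 0.678 -0.014  0.033]
shift cm [-40.63  -1.24   0.5 ]
turn units z -14.82 deg -88.9
```

```bash
python3 -m creep '[[[0,0,-1.1],[-3.5,0,0],1],[[0,0,-2.2],[-7,0,0],1],[[0,0,-3.3],[-10,0,0],1],[[0,0,-4.4],[-14,0,0],1],[[0,0,-5.5],[-17,0,0],1],[[0,0,-6.6],[-20,-1,0],1],[[0,0,-7.7],[-24,-1,0.5],1],[[0,0,-8.8],[-28,-2,0.5],1],[[0,0,-9.9],[-31,-2,0.5],1],[[0,0,-11],[-34,-3,0.5],1],[[0,0,-12.1],[-37,-3,0.5],1],[[0,0,-13.2],[-40.4,-3.2,0.5],1]]'; python3 -m creep '[[[0,0,-1.1],[0,0,0],1],[[0,0,-1.6],[0,0,0],1],[[0,0,-1.6],[0,0,0],1],[[0,0,-1.6],[0,0,0],1],[[0,0,-1.6],[0,0,0],1],[[0,0,-1.6],[0,0,0],1]]' ; python3 wl.py w4 jar0_mid; python3 -c "
from h import *
print(sensors.sense()['joints'])"
```

```text
clock: 9.93
tcp_pos: [0.44, 0.1184, 0.2001]
eef_rot: [[0.986, -0.164, -0.001], [-0.164, -0.986, -0.001], [-0.001, 0.001, -1.0]]
wrist_force: [0.5, -0.5, 0.5]
finger_gap: 0.0852
clock: 10.43
tcp_pos: [0.4404, 0.1171, 0.2006]
eef_rot: [[1.0, -0.004, -0.0], [-0.004, -1.0, -0.0], [-0.0, 0.0, -1.0]]
wrist_force: [0.2, -0.1, 0.3]
finger_gap: 0.0854
[0.4404 0.1171 0.2006] [[1.0, -0.004, -0.0], [-0.004, -1.0, -0.0], [-0.0, 0.0, -1.0]] 10.4333 0.08539903643863656 [ 0.16862486 -0.08977353  0.34440923]
[ 0.26579619  0.24205083 -0.70647286  2.06137823  0.19951002  0.90444769
 -0.55393536]
```

View pics/w4.png

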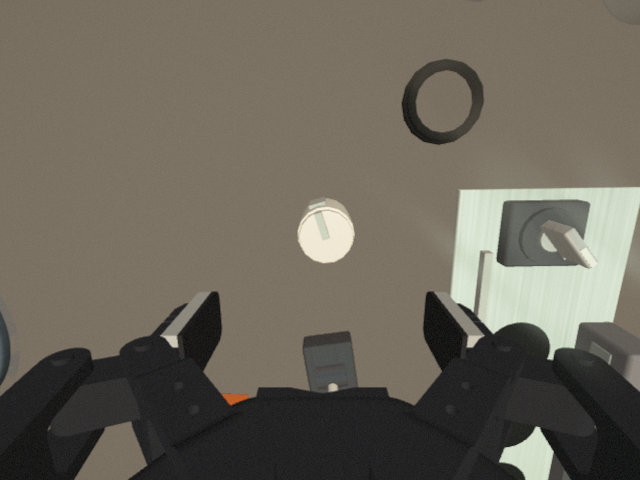

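Jar B's lid is centred at about (326,236), and the ridge runs up and slightly left to about (318,212), towards the tag at (317,203).

```bash
cat > jar.py <<'E'
import sys
from h import *
# lid fit: bright lid circle near given px, ridge = low-brightness inside; report centre, tag yaw
s=sensors.sense();p=get_image('wrist');im=p['image'];cv2.imwrite('pics/%s.png'%sys.argv[1],im)
c=np.array([float(sys.argv[2]),float(sys.argv[3])]);r=int(sys.argv[4])
x0,y0=(c-r*1.7).astype(int).clip(0);x1,y1=(c+r*1.7).astype(int)
cv2.imwrite('pics/%s_c.png'%sys.argv[1],cv2.resize(im[y0:y1,x0:x1],None,fx=6,fy=6,interpolation=cv2.INTER_CUBIC)[:600,:800]);print('crop origin',x0,y0)
print(np.round(s['tcp_pos'],4),np.round(s['eef_rot'],3)[:2].tolist())
g=cv2.GaussianBlur(cv2.cvtColor(im,cv2.COLOR_BGR2GRAY),(3,3),0)
h=cv2.HoughCircles(g[y0:y1,x0:x1],cv2.HOUGH_GRADIENT,1,20,param1=80,param2=10,minRadius=int(r*.85),maxRadius=int(r*1.2))
if h is not None:
  for q in h[0][:3]: print('circle',q[:2]+[x0,y0],q[2],atz(p,q[:2]+[x0,y0],.060,s).round(4))
E
python3 - <<'E'
from h import *
s=sensors.sense();p=get_image('wrist')
a=atz(p,[327,236],.060,s);b=atz(p,[319,212],.063,s);print(a,b,np.degrees(np.arctan2(b[1]-a[1],b[0]-a[0])))
for r in trace('jar0_mid',p)[:2]:
    print(r['confidence'],r['position'])
E
python3 jar.py w5 326 235 28
```

```text
[0.44589302 0.11637099 0.06      ] [0.4396385  0.13634961 0.063     ] 107.38329044074786
crop origin 278 187
[0.4405 0.1174 0.2008] [[1.0, -0.003, 0.0], [-0.003, -1.0, -0.0]]
circle [325.5 233.5] 28.9 [0.4448 0.1185 0.06  ]
```

View pics/w5_c.png

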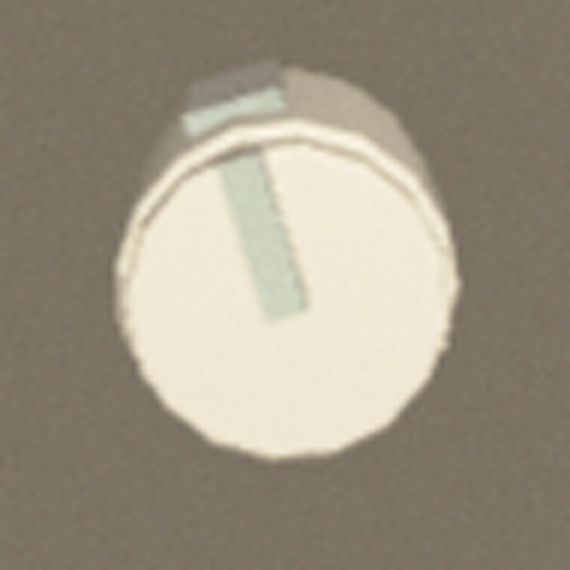

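```bash
python3 -m creep '[[[0,0,-1],[0.5,0,2],1],[[0,0,-2],[0.5,0,5],1],[[0,0,-2.7],[0.5,0,8],1],[[0,0,-2.7],[0.5,0,11],1],[[0,0,-2.7],[0.5,0,14],1],[[0,0,-2.7],[0.5,0,15.5],1],[[0,0,-2.7],[0.5,0,16],1],[[0,0,-2.7],[0.5,0,16],1],[[0,0,-2.7],[0.5,0,16],1],[[0,0,-2.7],[0.5,0,16],0],[[0,0,-2.7],[0.5,0,16],-0.5],[[0,0,-2.7],[0.5,0,16],-0.5]]'; python3 -m creep '[[[0,0,0],[0,0,0],-0.5],[[0,0,0],[0,0,0],-0.5],[[0,0,0],[0,0,0],-0.5],[[0,0,0],[0,0,0],-0.5],[[0,0,0],[0,0,-3],-0.5],[[0,0,0],[0,0,-6],-0.5],[[0,0,0],[0,0,-9],-0.5],[[0,0,0],[0,0,-10],-0.5],[[0,0,0],[0,0,-10],-0.5],[[0,0,0],[0,0,-10],-0.5]]';python3 - <<'E'
from h import *
rows([.646,-.022,.13],-1.556)
E
```

```text
clock: 11.68
tcp_pos: [0.4457, 0.1175, 0.0418]
eef_rot: [[0.961, 0.276, 0.001], [0.276, -0.961, -0.001], [0.001, 0.001, -1.0]]
wrist_force: [-3.1, -0.4, 4.4]
finger_gap: 0.0513
clock: 12.52
tcp_pos: [0.4451, 0.117, 0.1405]
eef_rot: [[0.961, 0.276, 0.0], [0.276, -0.961, -0.001], [0.0, 0.001, -1.0]]
wrist_force: [-0.2, -1.3, -3.0]
finger_gap: 0.0463
shift cm [15.47 18.9   1.06]
turn units z -12.47 deg -74.8
```

```bash
python3 -m creep '[[[0,0,1.1],[1,1.5,0],-0.5],[[0,0,2.2],[2,3,0],-0.5],[[0,0,3.3],[4,5,0],-0.5],[[0,0,4.4],[5,6,0],-0.5],[[0,0,5.5],[6,8,0],-0.5],[[0,0,6.6],[8,9.5,0],-0.5],[[0,0,7.7],[9,11,0],-0.5],[[0,0,8.8],[10,12.5,0],-0.5],[[0,0,9.9],[11.5,14,0],-0.5],[[0,0,11],[13,16,0],-0.5],[[0,0,12.1],[14,17.5,0],-0.5],[[0,0,13.2],[15.4,18.9,0],-0.5]]'; python3 -m creep '[[[0,0,1.1],[0,0,0],-0.5],[[0,0,2.2],[0,0,0],-0.5],[[0,0,3.3],[0,0,0],-0.5],[[0,0,4.3],[0,0,0],-0.5],[[0,0,4.3],[0,0,0],-0.5],[[0,0,4.3],[0,0,0],-0.5],[[0,0,4.3],[0,0,0],-0.5],[[0,0,4.3],[0,0,0],-0.5]]'; python3 wl.py w6 pad0 stand reader_window wing; python3 -c "
from h import *
rows([.645,-.022,.050],-1.556)"
```

```text
clock: 13.52
tcp_pos: [0.6444, -0.0231, 0.1372]
eef_rot: [[0.446, -0.895, -0.006], [-0.895, -0.446, -0.002], [-0.001, 0.006, -1.0]]
wrist_force: [0.3, -0.4, -2.5]
finger_gap: 0.0467
clock: 14.18
tcp_pos: [0.6453, -0.0213, 0.1398]
eef_rot: [[0.02, -1.0, -0.002], [-1.0, -0.02, -0.0], [0.0, 0.002, -1.0]]
wrist_force: [0.1, 0.2, -2.0]
finger_gap: 0.0464
[ 0.6453 -0.0213  0.1398] [[0.02, -1.0, -0.002], [-1.0, -0.02, -0.0], [0.0, 0.002, -1.0]] 14.1833 0.04641387572363029 [ 0.113558    0.15056439 -2.01055864]
pad0 [437.6 243.2] 0.98 [ 0.6439 -0.111   0.008 ]
pad0 [325.4 242. ] 0.79 [ 0.6431 -0.0239  0.008 ]
pad0 [555.7 239.9] 0.77 [ 0.6484 -0.2022  0.008 ]
stand [435.5 238.8] 0.74 [ 0.6454 -0.1119  0.    ]
reader_window [467.  167.3] 0.68 [ 0.7033 -0.112   0.042 ]
wing [120.6 256.1] 0.67 [0.6436 0.108  0.054 ]
shift cm [0.05 0.08 9.09]
turn units z 0.04 deg 0.2
```

View pics/w6.png

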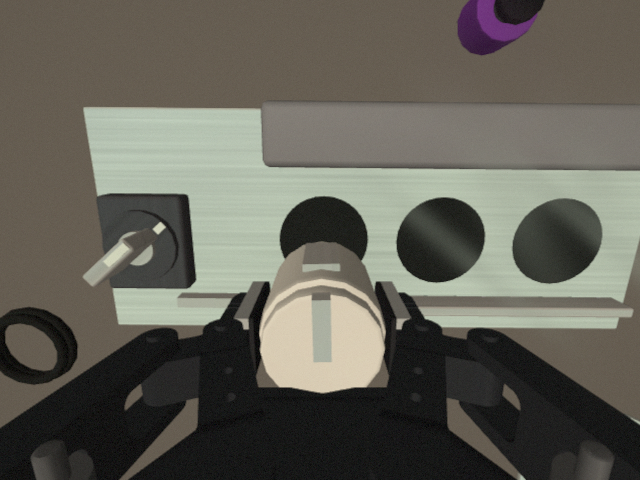

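Ridge and tag are square to the reader, with pad2 just under the jar. Lowering it now.

```bash
python3 -m creep '[[[0,0,0],[0,0,3],-0.5],[[0,0,0],[0,0,6],-0.5],[[0,0,0],[0,0,8],-0.5],[[0,0,0],[0,0,8.6],-0.5],[[0,0,0],[0,0,9],-0.5],[[0,0,0],[0,0,9],-0.5],[[0,0,0],[0,0,9],-0.5],[[0,0,0],[0,0,9],-0.5],[[0,0,0],[0,0,9],-0.5]]';  python3 -m creep '[[[0,0,0],[0,0,0],0],[[0,0,0],[0,0,0],0.6],[[0,0,0],[0,0,0],0.6],[[0,0,0],[0,0,0],0.6],[[0,0,0],[0,0,0],0.6],[[0,0,0],[0,0,-2],0.6],[[0,0,0],[0,0,-5],0.6],[[0,0,0],[0,0,-8],1],[[0,0,0],[0,0,-12],1],[[0,0,0],[0,0,-15],1],[[0,0,0],[0,0,-15],1],[[0,0,0],[0,0,-15],1]]'
python3 -c "
from h import *
rows([.565,.322,.2],.0)"; python3 look.py|egrep 'jar|weight'
```

```text
clock: 15.18
tcp_pos: [0.6468, -0.0214, 0.0521]
eef_rot: [[0.019, -1.0, 0.003], [-1.0, -0.019, -0.0], [0.0, -0.003, -1.0]]
wrist_force: [-0.3, 0.1, -2.1]
finger_gap: 0.0463
clock: 16.18
tcp_pos: [0.647, -0.0213, 0.2035]
eef_rot: [[0.019, -1.0, 0.005], [-1.0, -0.019, -0.0], [0.0, -0.005, -1.0]]
wrist_force: [-0.5, -0.7, -1.1]
finger_gap: 0.0853
shift cm [-34.47   7.56   0.31]
turn units z -14.82 deg -88.9
top jar0_mid [141.9 238. ] 0.68 [0.567 0.323 0.033]
top jar0_mid [342.1 202.2] 0.24 [ 0.638 -0.111  0.033]
top weight_mid [427.7 303.3] 0.63 [ 0.417 -0.289  0.032]
top weight_mid [347.5 132.1] 0.51 [ 0.796 -0.126  0.032]
top salt_jar [149.  175.9] 0.64 [0.711 0.321 0.   ]
scene jar0_mid [471.5 362.6] 0.94 [0.57  0.324 0.033]
scene weight_mid [217.2 285.4] 0.97 [ 0.806 -0.121  0.032]
scene salt_jar [418.3 420.7] 0.67 [0.706 0.322 0.   ]
```

```bash
python3 -m creep '[[[0,0,0],[-3.5,1,0],1],[[0,0,0],[-7,2,0],1],[[0,0,0.5],[-10.5,2,0],1],[[0,0,1],[-14,3,0],1],[[0,0,1.5],[-17.5,4,0],1],[[0,0,2],[-21,5,0],1],[[0,0,2.5],[-24.5,6,0],1],[[0,0,3],[-28,7,0],1],[[0,0,3.2],[-31,7.5,0.3],1],[[0,0,3.2],[-34.5,7.6,0.3],1],[[0,0,3.2],[-34.5,7.6,0.3],1],[[0,0,3.2],[-34.5,7.6,0.3],1]]';python3 -m creep '[[[0,0,0],[0,0,0],1],[[0,0,0],[0,0,0],1],[[0,0,0],[0,0,0],1],[[0,0,0],[0,0,0],1]]'; python3 jar.py w7 320 240 40; python3 wl.py w7 jar0_mid
```

```text
clock: 18.68
tcp_pos: [0.562, 0.3254, 0.1977]
eef_rot: [[-0.306, -0.952, -0.0], [-0.952, 0.306, 0.001], [-0.001, 0.001, -1.0]]
wrist_force: [0.0, 0.0, -1.0]
finger_gap: 0.0853
clock: 19.02
tcp_pos: [0.5639, 0.3207, 0.1979]
eef_rot: [[-0.313, -0.95, 0.0], [-0.95, 0.313, -0.0], [0.0, -0.0, -1.0]]
wrist_force: [-0.3, -0.7, -0.3]
finger_gap: 0.0859
crop origin 252 172
[0.5639 0.3207 0.1979] [[-0.313, -0.95, 0.0], [-0.95, 0.313, -0.0]]
circle [309.5 238.5] 35.9 [0.5664 0.3309 0.06  ]
[0.5638 0.321  0.1979] [[-0.313, -0.95, 0.0], [-0.95, 0.313, -0.0], [0.0, -0.0, -1.0]] 19.0667 0.08580440721122769 [ 0.31140695  0.50298873 -0.00545994]
jar0_mid [318.6 225.7] 0.91 [0.5683 0.3232 0.033 ]
```

View pics/w7_c.png

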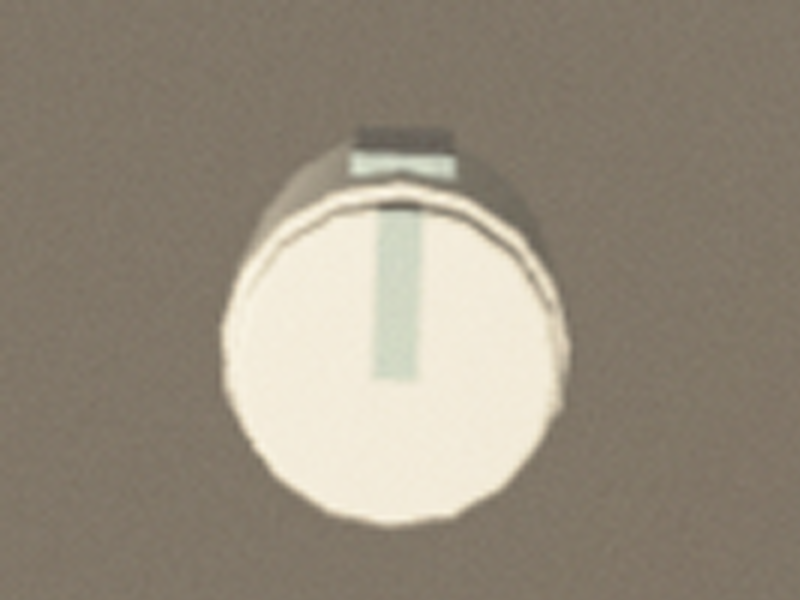

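```bash
python3 -m creep '[[[0,0,0.3],[-0.4,-0.4,2],1],[[0,0,0.3],[-0.4,-0.4,5],1],[[0,0,0.3],[-0.4,-0.4,8],1],[[0,0,0.3],[-0.4,-0.4,11],1],[[0,0,0.3],[-0.4,-0.4,13.5],1],[[0,0,0.3],[-0.4,-0.4,15],1],[[0,0,0.3],[-0.4,-0.4,15.6],1],[[0,0,0.3],[-0.4,-0.4,15.6],1],[[0,0,0.3],[-0.4,-0.4,15.6],1],[[0,0,0.3],[-0.4,-0.4,15.6],0],[[0,0,0.3],[-0.4,-0.4,15.6],-0.5],[[0,0,0.3],[-0.4,-0.4,15.6],-0.5]]'; python3 -m creep '[[[0,0,0],[0,0,0],-0.5],[[0,0,0],[0,0,0],-0.5],[[0,0,0],[0,0,0],-0.5],[[0,0,0],[0,0,0],-0.5],[[0,0,0],[0,0,-3],-0.5],[[0,0,0],[0,0,-6],-0.5],[[0,0,0],[0,0,-9],-0.5],[[0,0,0],[0,0,-10],-0.5],[[0,0,0],[0,0,-10],-0.5],[[0,0,0],[0,0,-10],-0.5]]';python3 - <<'E'
from h import *
rows([.648,-.202,.14],-1.556)
E
```

```text
clock: 20.17
tcp_pos: [0.569, 0.325, 0.0432]
eef_rot: [[-0.341, -0.94, 0.002], [-0.94, 0.341, 0.001], [-0.001, -0.001, -1.0]]
wrist_force: [-0.1, -4.3, 7.7]
finger_gap: 0.0517
clock: 21.0
tcp_pos: [0.5678, 0.3244, 0.1411]
eef_rot: [[-0.341, -0.94, -0.001], [-0.94, 0.341, -0.001], [0.001, 0.0, -1.0]]
wrist_force: [-0.5, 1.5, -2.6]
finger_gap: 0.0465
shift cm [ 46.75 -25.48   0.13]
turn units z -3.46 deg -20.8
```

```bash
python3 -m creep '[[[0,0,-0.3],[3.5,-1.9,-1],-0.5],[[0,0,-0.6],[7,-3.8,-2],-0.5],[[0,0,-0.9],[10.5,-5.7,-3],-0.5],[[0,0,-1.2],[14,-7.6,-3],-0.5],[[0,0,-1.5],[17.5,-9.5,-3],-0.5],[[0,0,-1.8],[21,-11.5,-3],-0.5],[[0,0,-2.1],[24.5,-13.4,-3],-0.5],[[0,0,-2.4],[28,-15.3,-3],-0.5],[[0,0,-2.7],[31.5,-17.2,-3],-0.5],[[0,0,-3],[35,-19.1,-3],-0.5],[[0,0,-3.2],[38.5,-21,-3],-0.5],[[0,0,-3.4],[42,-23,-3],-0.5]]'; python3 - <<'E'
from h import *
rows([.648,-.202,.14],-1.556)
E
```

```text
clock: 22.0
tcp_pos: [0.6396, -0.1502, 0.1685]
eef_rot: [[0.009, -1.0, -0.005], [-1.0, -0.009, 0.001], [-0.001, 0.005, -1.0]]
wrist_force: [1.4, -0.1, -2.7]
finger_gap: 0.0468
shift cm [ 5.19 -0.81  2.84]
turn units z -0.05 deg -0.3
```

```bash
python3 -m creep '[[[0,0,0],[2.5,-0.4,1],-0.5],[[0,0,0],[5,-0.8,2],-0.5],[[0,0,0],[5,-0.8,2.8],-0.5],[[0,0,0],[5,-0.8,2.8],-0.5],[[0,0,0],[5,-0.8,2.8],-0.5],[[0,0,0],[5,-0.8,2.8],-0.5]]'; python3 wl.py w8 pad0 stand reader_window jar0_mid; python3 -c "
from h import *
rows([.648,-.202,.051],-1.556)"
```

```text
clock: 22.5
tcp_pos: [0.6496, -0.1962, 0.1427]
eef_rot: [[0.011, -1.0, -0.002], [-1.0, -0.011, 0.002], [-0.002, 0.002, -1.0]]
wrist_force: [0.4, 0.3, -2.1]
finger_gap: 0.0469
[ 0.6496 -0.1962  0.1427] [[0.011, -1.0, -0.002], [-1.0, -0.011, 0.002], [-0.002, 0.002, -1.0]] 22.5 0.04687231872711209 [ 0.41232322  0.30551604 -2.13091724]
pad0 [330.5 240.7] 0.89 [ 0.6477 -0.2026  0.008 ]
pad0 [213.9 242.3] 0.79 [ 0.6453 -0.111   0.008 ]
stand [215.4 241.2] 0.82 [ 0.644  -0.1097  0.    ]
reader_window [193.7 167.9] 0.56 [ 0.7043 -0.1129  0.042 ]
jar0_mid [322.8 312.4] 0.85 [ 0.5986 -0.1971  0.033 ]
shift cm [0.44 0.23 9.34]
turn units z -0.05 deg -0.3
```

View pics/w8.png

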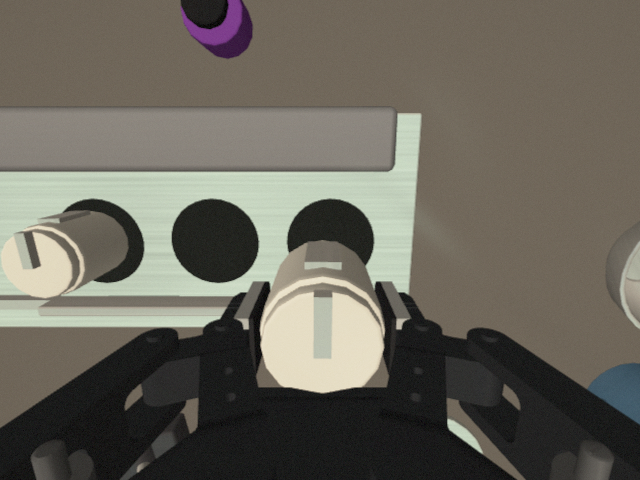

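Held jar is square. The jar already on pad2 looks perhaps slightly turned, so I'll check it from above after placing this one.

```bash
python3 -m creep '[[[0,0,0],[0.5,0.2,3],-0.5],[[0,0,0],[0.5,0.2,6],-0.5],[[0,0,0],[0.5,0.2,8],-0.5],[[0,0,0],[0.5,0.2,8.8],-0.5],[[0,0,0],[0.5,0.2,9.2],-0.5],[[0,0,0],[0.5,0.2,9.2],-0.5],[[0,0,0],[0.5,0.2,9.2],-0.5],[[0,0,0],[0.5,0.2,9.2],-0.5],[[0,0,0],[0.5,0.2,9.2],-0.5]]';  python3 -m creep '[[[0,0,0],[0,0,0],-0.2],[[0,0,0],[0,0,0],0],[[0,0,0],[0,0,0],0.3],[[0,0,0],[0,0,0],0.6],[[0,0,0],[0,0,0],0.6],[[0,0,0],[0,0,-2],0.6],[[0,0,0],[0,0,-5],0.6],[[0,0,0],[0,0,-8],1],[[0,0,0],[0,0,-12],1],[[0,0,0],[0,0,-14],1],[[0,0,0],[0,0,-14],1],[[0,0,0],[0,0,-14],1]]'
python3 -m creep '[[[0,0,0],[-3,0,0],1],[[0,0,0],[-6,0,0],1],[[0,0,0],[-9,0,0],1],[[0,0,0],[-9,0,0],1],[[0,0,0],[-9,0,0],1],[[0,0,0],[-9,0,0],1]]'; python3 wl.py w9 jar0_mid=.041 wing
```

```text
clock: 23.5
tcp_pos: [0.6488, -0.2036, 0.053]
eef_rot: [[0.008, -1.0, 0.002], [-1.0, -0.008, -0.001], [0.001, -0.002, -1.0]]
wrist_force: [0.3, -0.6, -2.1]
finger_gap: 0.0462
clock: 24.5
tcp_pos: [0.6487, -0.2037, 0.1939]
eef_rot: [[0.008, -1.0, 0.004], [-1.0, -0.008, -0.001], [0.001, -0.004, -1.0]]
wrist_force: [-0.3, 0.0, 0.2]
finger_gap: 0.0854
clock: 25.0
tcp_pos: [0.6464, -0.1139, 0.1905]
eef_rot: [[0.008, -1.0, -0.002], [-1.0, -0.008, -0.001], [0.001, 0.002, -1.0]]
wrist_force: [-0.2, -2.1, 0.2]
finger_gap: 0.0853
[ 0.6464 -0.1139  0.1905] [[0.008, -1.0, -0.002], [-1.0, -0.008, -0.001], [0.001, 0.002, -1.0]] 25.0 0.08533384707941784 [-0.1595655  -2.06367034  0.19159462]
jar0_mid [432.8 228.5] 0.74 [ 0.6515 -0.2048  0.041 ]
wing [ 44.7 238.2] 0.84 [0.6441 0.1044 0.054 ]
```

View pics/w9.png

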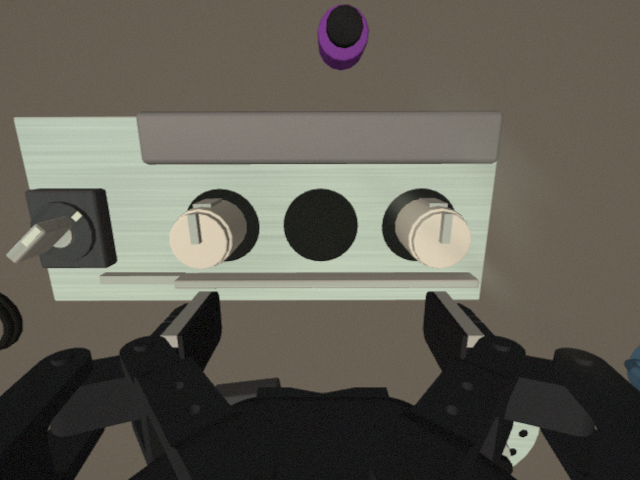

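Both jars stand on their pads, lids at (200,242) and (440,240), with ridges leaning about mirror-symmetrically, as perspective would cause. I'll measure them by projection.

```bash
cat > ridge.py <<'E'
from h import *
import sys
def ridge(p,s,c,r=30,z=.071):
    """tag yaw (deg, world) from ridge pixels of jar lid around pixel c; ridge is greener/less red than cream lid"""
    im=cv2.GaussianBlur(p['image'],(3,3),0).astype(int);x0,y0=int(c[0]-r),int(c[1]-r)
    b,g,rr=[im[y0:y0+2*r,x0:x0+2*r,i] for i in range(3)]
    m=((g-rr)>2)&(g>120); n,l,st,ct=cv2.connectedComponentsWithStats(m.astype(np.uint8))
    for i in range(1,n):
        if st[i,4]<40: continue
        yy,xx=np.nonzero(l==i); P=np.array([atz(p,(x+x0,y+y0),z,s)[:2] for x,y in zip(xx,yy)])
        cc=P.mean(0);w,v=np.linalg.eigh(np.cov((P-cc).T));d=v[:,1];d=d*np.sign(d[0])
        print('blob',st[i].tolist(),'px',(ct[i]+[x0,y0]).round(1),'world',cc.round(4),'len,wid mm',(np.sqrt(w[::-1]*12)*1e3).round(1),'yaw',np.degrees(np.arctan2(d[1],d[0])).round(1))
if __name__=='__main__':
    s=sensors.sense();p=get_image('wrist')
    for a in sys.argv[1:]: ridge(p,s,list(map(float,a.split(','))))
    E=[atz(p,q,.070,s)[:2] for q in [(150,162),(490,162)]];d=E[0]-E[1];print('reader edge yaw',np.degrees(np.arctan2(d[1],d[0]))-90)
E
python3 ridge.py 200,238 440,236
python3 - <<'E'
from h import *
import cv2
im=cv2.imread('pics/w9.png')[180:280,150:480]; cv2.imwrite('pics/w9z.png',cv2.resize(im,(800,242),interpolation=cv2.INTER_CUBIC))
E
```

```text
blob [0, 0, 17, 21, 172] px [175.4 214. ] world [ 0.6681 -0.0091] len,wid mm [15.5  7.5] yaw -42.9
blob [17, 8, 10, 28, 173] px [191.5 229.8] world [ 0.6564 -0.0196] len,wid mm [21.6  4.7] yaw 2.9
blob [0, 43, 18, 17, 122] px [174.9 262.4] world [ 0.6312 -0.0048] len,wid mm [13.1  7.7] yaw 42.8
blob [42, 54, 18, 6, 76] px [222.7 265. ] world [ 0.6294 -0.0405] len,wid mm [11.9  4.1] yaw -79.1
blob [41, 0, 19, 60, 420] px [463.5 231.9] world [ 0.6557 -0.2191] len,wid mm [59.9 11.8] yaw 8.5
blob [32, 9, 7, 16, 81] px [445.  221.9] world [ 0.6634 -0.2048] len,wid mm [10.8  4.2] yaw -2.2
blob [31, 26, 6, 10, 48] px [443.2 236.6] world [ 0.6523 -0.2046] len,wid mm [7.2 3.8] yaw 5.5
blob [0, 55, 14, 5, 49] px [414.9 263.4] world [ 0.6314 -0.1853] len,wid mm [9.5 3.3] yaw 79.0
reader edge yaw 0.33110213886605777
```

View pics/w9z.png

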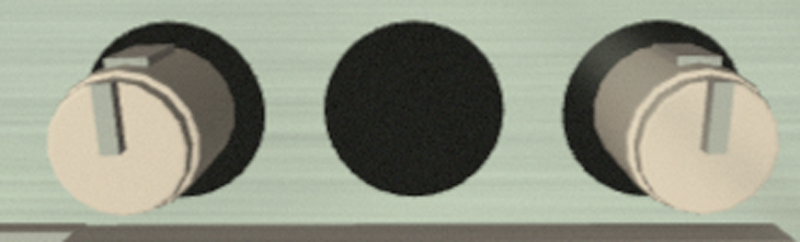

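Ridge yaws are about 3° and −1° against a stand yaw of 0.3–1°, so both are square enough. Next the wing.

```bash
python3 -c "
from h import *
rows([.642,.106,.19],.59);print(sensors.sense()['joints'].round(2))"
python3 -m creep '[[[0,0,-1.1],[-3,0,0],1],[[0,0,-2.2],[-6,0,0],1],[[0,0,-3.3],[-9,0,0],1],[[0,0,-4.4],[-12,0,0],1],[[0,0,-5.5],[-15,0.3,0],1],[[0,0,-6.6],[-18,0.3,0],1],[[0,0,-7.7],[-20,0.3,0],1],[[0,0,-8.8],[-22,0.3,0],1],[[0,0,-9.9],[-22,0.3,0],1],[[0,0,-11],[-22,0.3,0],1],[[0,0,-12],[-22,0.3,0],1],[[0,0,-13],[-22,0.3,0],1]]'
python3 -m creep '[[[0,0,-1.1],[0,0,0],1],[[0,0,-2.2],[0,0,0],1],[[0,0,-3.3],[0,0,0],1],[[0,0,-4.4],[0,0,0],1],[[0,0,-5.5],[0,0,0],1],[[0,0,-6.6],[0,0,0],1],[[0,0,-7.6],[0,0,0],1],[[0,0,-7.6],[0,0,0],1],[[0,0,-7.6],[0,0,0],1],[[0,0,-7.6],[0,0,0],1]]'
python3 wl.py w10 wing=.054; python3 -c "
from h import *
print(sensors.sense()['joints'].round(2))"
```

```text
shift cm [-22.11   0.35   0.12]
turn units z 9.42 deg 56.5
[ 0.23  0.5  -0.17  1.64  0.1   1.01 -1.53]
clock: 26.2
tcp_pos: [0.6425, 0.1055, 0.1916]
eef_rot: [[0.981, -0.196, -0.0], [-0.196, -0.981, -0.001], [-0.0, 0.001, -1.0]]
wrist_force: [-0.3, 0.9, -0.4]
finger_gap: 0.0853
clock: 27.03
tcp_pos: [0.6424, 0.1058, 0.1917]
eef_rot: [[0.83, 0.558, -0.0], [0.558, -0.83, -0.0], [-0.0, 0.0, -1.0]]
wrist_force: [1.0, -0.3, -0.5]
finger_gap: 0.0851
[0.6424 0.1058 0.1917] [[0.83, 0.558, -0.0], [0.558, -0.83, -0.0], [-0.0, 0.0, -1.0]] 27.0333 0.08514163525946557 [ 1.03034386 -0.27189355 -0.49418873]
wing [322.8 236.1] 0.81 [0.6446 0.106  0.054 ]
[ 0.25  0.58 -0.7   1.63  0.42  1.08  0.02]
```

View pics/w10.png

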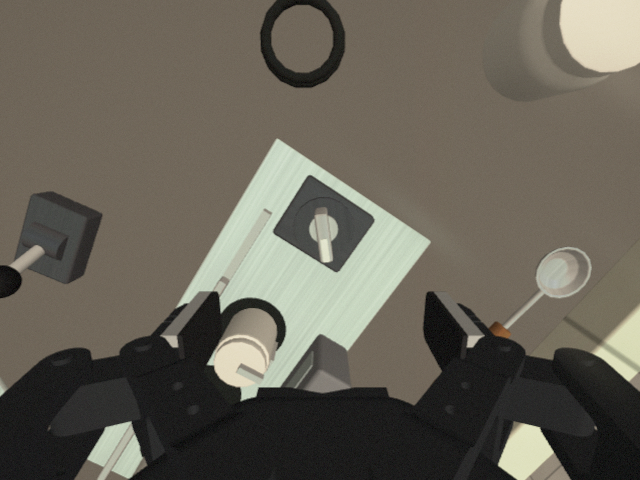

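```bash
python3 -m creep '[[[0,0,-0.6],[0.1,0.1,3],1],[[0,0,-0.6],[0.1,0.1,6],0.5],[[0,0,-0.6],[0.1,0.1,9],0],[[0,0,-0.6],[0.1,0.1,12],0],[[0,0,-0.6],[0.1,0.1,13.1],0],[[0,0,-0.6],[0.1,0.1,13.1],0],[[0,0,-0.6],[0.1,0.1,13.1],-0.3],[[0,0,-0.6],[0.1,0.1,13.1],-0.7],[[0,0,-0.6],[0.1,0.1,13.1],-1],[[0,0,-0.6],[0.1,0.1,13.1],-1],[[0,0,-0.6],[0.1,0.1,13.1],-1],[[0,0,-0.6],[0.1,0.1,13.1],-1]]' 60
python3 -m creep '[[[0,0,0],[0,0,0],-1],[[0,0,0],[0,0,0],-1],[[0,0,0],[0,0,0],-1]]'
python3 -m creep '[[[0,0,0.8],[0,0,0],-1],[[0,0,1.6],[0,0,0],-1],[[0,0,2.4],[0,0,0],-1],[[0,0,3.2],[0,0,0],-1],[[0,0,4],[0,0,0],-1]]'
python3 -c "
from h import *
s=sensors.sense();print(s['torque'],s['joints'].round(2))"
```

```text
clock: 28.13
tcp_pos: [0.6438, 0.1061, 0.0632]
eef_rot: [[0.792, 0.611, 0.001], [0.611, -0.792, -0.001], [0.0, 0.001, -1.0]]
wrist_force: [-4.6, -2.3, 5.6]
finger_gap: 0.0092
clock: 28.38
tcp_pos: [0.6438, 0.1061, 0.0632]
eef_rot: [[0.792, 0.611, 0.001], [0.611, -0.792, -0.001], [0.0, 0.002, -1.0]]
wrist_force: [-4.0, -1.3, 6.1]
finger_gap: 0.0089
clock: 28.8
tcp_pos: [0.6431, 0.1057, 0.0632]
eef_rot: [[0.973, 0.232, -0.001], [0.232, -0.973, -0.002], [-0.001, 0.002, -1.0]]
wrist_force: [-6.1, -2.0, 6.8]
finger_gap: 0.0092
[-0.48632363  1.32845062  0.01568782] [ 0.14  0.7  -0.54  1.72  0.46  0.85 -0.37]
```

```bash
python3 -m creep '[[[0,0,0.9],[0,0,0],-1],[[0,0,1.8],[0,0,0],-1],[[0,0,2.7],[0,0,0],-1],[[0,0,3.6],[0,0,0],-1],[[0,0,4.5],[0,0,0],-1],[[0,0,5.4],[0,0,0],-1],[[0,0,6.3],[0,0,0],-1],[[0,0,7.2],[0,0,0],-1],[[0,0,8.1],[0,0,0],-1],[[0,0,9],[0,0,0],-1],[[0,0,9.9],[0,0,0],-1],[[0,0,10.8],[0,0,0],-1]]'
python3 -c "
from h import *
s=sensors.sense();print(s['torque'],s['joints'].round(2))"
python3 -m creep '[[[0,0,0.9],[0,0,0],-1],[[0,0,1.8],[0,0,0],-1],[[0,0,2.7],[0,0,0],-1],[[0,0,3.6],[0,0,0],-1],[[0,0,4.5],[0,0,0],-1],[[0,0,5.4],[0,0,0],-1],[[0,0,6.3],[0,0,0],-1],[[0,0,7.2],[0,0,0],-1],[[0,0,8.1],[0,0,0],-1],[[0,0,8.1],[0,0,0],-1]]'
python3 -c "
from h import *
s=sensors.sense();print(s['torque'],s['joints'].round(2))"
```

```text
clock: 29.8
tcp_pos: [0.6411, 0.1063, 0.0631]
eef_rot: [[0.624, -0.781, -0.005], [-0.781, -0.624, -0.001], [-0.002, 0.005, -1.0]]
wrist_force: [-10.7, -2.0, 11.3]
finger_gap: 0.0092
[-0.40719809  2.29041206  0.01929124] [-0.05  0.65 -0.26  1.73  0.22  0.79 -1.31]
clock: 30.63
tcp_pos: [0.6406, 0.1079, 0.0631]
eef_rot: [[-0.171, -0.985, -0.006], [-0.985, 0.171, 0.001], [0.0, 0.006, -1.0]]
wrist_force: [-10.9, 0.8, 11.2]
finger_gap: 0.0091
[ 0.04588736  2.38936828 -0.05595713] [-0.2   0.63 -0.04  1.75  0.03  0.77 -2.  ]
```

```bash
python3 -m creep '[[[0,0,0],[0,0,0],0],[[0,0,0],[0,0,0],0.5],[[0,0,0],[0,0,0],0.5],[[0,0,0],[0,0,-2],0.5],[[0,0,0],[0,0,-5],0.5],[[0,0,-1.1],[0,0,-9],0.5],[[0,0,-2.2],[0,0,-12],0.5],[[0,0,-3.3],[0,0,-12],0.5],[[0,0,-4.4],[0,0,-12],0.5],[[0,0,-5.5],[0,0,-12],0.5],[[0,0,-6.6],[0,0,-12],0.5],[[0,0,-7.7],[0,0,-12],0.5]]'
python3 -m creep '[[[0,0,-1.1],[0,0,0],0.5],[[0,0,-2.2],[0,0,0],0.5],[[0,0,-3.3],[0,0,0],0.5],[[0,0,-4.4],[0,0,0],0.5],[[0,0,-5.5],[0,0,0],0.5],[[0,0,-6.6],[0,0,0],0.5],[[0,0,-7.7],[0,0,0],0.5],[[0,0,-8.8],[0,0,0],0.5],[[0,0,-9.9],[0,0,0],0.5],[[0,0,-11],[0,0,0],0.5],[[0,0,-12.1],[0,0,0],0.5],[[0,0,-13.2],[0,0,0],0.5]]'
python3 -m creep '[[[0,0,-1.1],[0,0,0],0.5],[[0,0,-2.2],[0,0,0],0.5],[[0,0,-3.3],[0,0,0],0.5],[[0,0,-4.4],[0,0,0],0.5],[[0,0,-5.5],[0,0,0],0.5],[[0,0,-6.6],[0,0,0],0.5],[[0,0,-7.7],[0,0,0],0.5],[[0,0,-8.9],[0,0,0],0.5],[[0,0,-8.9],[0,0,0],0.5],[[0,0,-8.9],[0,0,0],0.5],[[0,0,-8.9],[0,0,0],0.5],[[0,0,-8.9],[0,0,0],0.5]]'
python3 wl.py w11 wing=.054;  python3 -c "
from h import *
im=cv2.imread('pics/w11.png');cv2.imwrite('pics/w11c.png',cv2.resize(im[120:360,160:480],(800,600),interpolation=cv2.INTER_CUBIC))
s=sensors.sense();print(s['torque'],s['joints'].round(2))"
```

```text
clock: 31.63
tcp_pos: [0.6443, 0.1061, 0.1814]
eef_rot: [[0.599, -0.801, 0.002], [-0.801, -0.599, 0.0], [0.001, -0.001, -1.0]]
wrist_force: [0.1, -0.0, 0.8]
finger_gap: 0.0642
clock: 32.63
tcp_pos: [0.6443, 0.1059, 0.1813]
eef_rot: [[0.899, 0.438, 0.001], [0.438, -0.899, 0.0], [0.001, 0.0, -1.0]]
wrist_force: [0.1, -1.2, 0.6]
finger_gap: 0.064
clock: 33.63
tcp_pos: [0.6439, 0.1061, 0.181]
eef_rot: [[0.192, 0.981, 0.0], [0.981, -0.192, -0.0], [-0.0, 0.001, -1.0]]
wrist_force: [0.4, -0.1, 0.2]
finger_gap: 0.0639
[0.6439 0.1061 0.181 ] [[0.192, 0.981, 0.0], [0.981, -0.192, -0.0], [-0.0, 0.001, -1.0]] 33.6333 0.06389123213757462 [ 0.41578438 -0.06590862  0.21340644]
wing [324.1 236.8] 0.93 [0.6439 0.1081 0.054 ]
[ 0.00951559 -0.07353684 -0.02687677] [ 0.29  0.62 -0.77  1.63  0.47  1.08  0.77]
```

View pics/w11c.png

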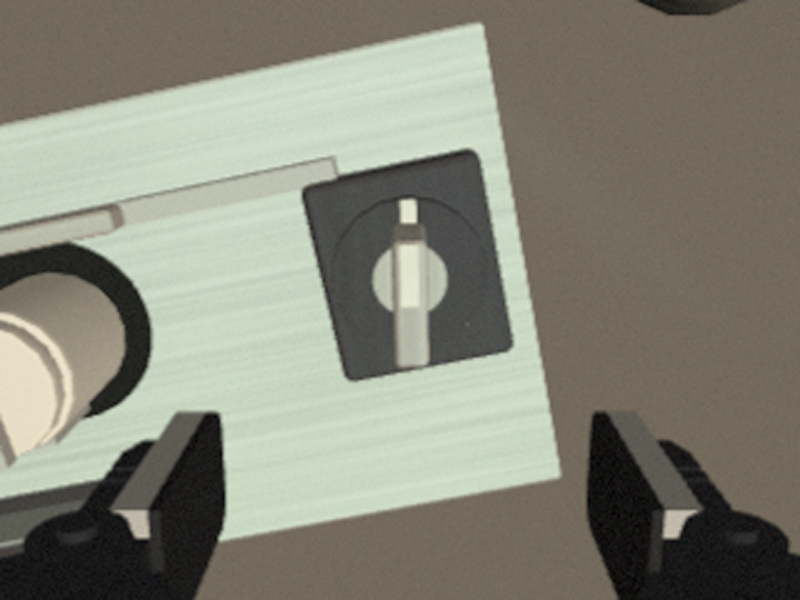

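Wing and collar marks are still aligned (near (407,212) and (410,300) in the crop), so there's no slip yet. The estimated screw is about 3.3 rad with about 97° remaining, so I'll regrasp, centred better.

```bash
python3 -m creep '[[[0,0,0],[0.1,-0.2,3],0.3],[[0,0,0],[0.1,-0.2,6],0],[[0,0,0],[0.1,-0.2,9],0],[[0,0,0],[0.1,-0.2,11],0],[[0,0,0],[0.1,-0.2,11.6],0],[[0,0,0],[0.1,-0.2,11.6],0],[[0,0,0],[0.1,-0.2,11.6],-0.3],[[0,0,0],[0.1,-0.2,11.6],-0.7],[[0,0,0],[0.1,-0.2,11.6],-1],[[0,0,0],[0.1,-0.2,11.6],-1],[[0,0,0],[0.1,-0.2,11.6],-1],[[0,0,0],[0.1,-0.2,11.6],-1]]'
python3 -m creep '[[[0,0,0.9],[0,0,0],-1],[[0,0,1.8],[0,0,0],-1],[[0,0,2.7],[0,0,0],-1],[[0,0,3.6],[0,0,0],-1],[[0,0,4.5],[0,0,0],-1],[[0,0,5.4],[0,0,0],-1],[[0,0,6.3],[0,0,0],-1],[[0,0,7.2],[0,0,0],-1],[[0,0,8.1],[0,0,0],-1],[[0,0,9],[0,0,0],-1],[[0,0,9.9],[0,0,0],-1],[[0,0,10.8],[0,0,0],-1]]'
python3 -c "
from h import *
s=sensors.sense();print(s['torque'],s['joints'].round(2))"
python3 -m creep '[[[0,0,0.8],[0,0,0],-1],[[0,0,1.6],[0,0,0],-1],[[0,0,2.4],[0,0,0],-1],[[0,0,2.4],[0,0,0],-1],[[0,0,2.4],[0,0,0],-1]]'
python3 -c "
from h import *
s=sensors.sense();print(s['torque'],s['joints'].round(2))"
```

```text
clock: 34.73
tcp_pos: [0.643, 0.1076, 0.0669]
eef_rot: [[0.19, 0.982, 0.003], [0.982, -0.19, -0.0], [0.0, 0.003, -1.0]]
wrist_force: [-1.8, -0.6, 6.5]
finger_gap: 0.0088
clock: 35.73
tcp_pos: [0.6426, 0.1071, 0.0669]
eef_rot: [[0.97, 0.242, 0.002], [0.242, -0.97, -0.001], [0.002, 0.001, -1.0]]
wrist_force: [-2.3, -1.7, 7.5]
finger_gap: 0.009
[-0.52054333  0.50134698 -0.00951567] [ 0.06  0.67 -0.42  1.73  0.35  0.82 -0.28]
clock: 36.15
tcp_pos: [0.6424, 0.107, 0.0669]
eef_rot: [[1.0, -0.003, 0.002], [-0.003, -1.0, -0.001], [0.002, 0.001, -1.0]]
wrist_force: [-2.0, -1.9, 8.2]
finger_gap: 0.0087
[-0.53489467  0.53109625 -0.03667623] [ 0.02  0.66 -0.36  1.73  0.3   0.81 -0.48]
```

```bash
cat > tq.py <<'E'
from h import *
s=sensors.sense();f=np.array(s['wrist_force']);R=s['eef_rot'];print('T',s['torque'].round(3),'jt7',s['joint_torque'].round(3)[4:],'yaw',np.degrees(np.arctan2(R[1,0],R[0,0])).round(2))
E
python3 -m creep '[[[0,0,0.5],[0,0,0],-1],[[0,0,1],[0,0,0],-1],[[0,0,1],[0,0,0],-1]]' >/dev/null; python3 tq.py
python3 -m creep '[[[0,0,0.5],[0,0,0],-1],[[0,0,1],[0,0,0],-1],[[0,0,1],[0,0,0],-1]]' >/dev/null; python3 tq.py
python3 -m creep '[[[0,0,0.5],[0,0,0],-1],[[0,0,0.5],[0,0,0],-1]]' >/dev/null; python3 tq.py
python3 -m creep '[[[0,0,0.5],[0,0,0],-1],[[0,0,0.5],[0,0,0],-1]]' >/dev/null; python3 tq.py
```

```text
T [-0.562  0.63  -0.013] jt7 [-0.222 -1.076 -0.244] yaw -6.25
T [-0.552  0.679 -0.045] jt7 [-0.224 -1.116 -0.243] yaw -12.25
T [-0.609  0.63  -0.043] jt7 [-0.214 -1.136 -0.221] yaw -15.25
T [-0.542  0.712  0.019] jt7 [-0.216 -1.155 -0.21 ] yaw -18.23
```

```bash

python3 -m creep '[[[0,0,0.5],[0,0,0],-1],[[0,0,0.5],[0,0,0],-1]]' >/dev/null; python3 tq.py
python3 -m creep '[[[0,0,0.5],[0,0,0],-1],[[0,0,0.5],[0,0,0],-1]]' >/dev/null; python3 tq.py
python3 -m creep '[[[0,0,0.5],[0,0,0],-1],[[0,0,0.5],[0,0,0],-1]]' >/dev/null; python3 tq.py
python3 -m creep '[[[0,0,0],[0,0,0],-1]]' >/dev/null; python3 tq.py
python3 -m creep '[[[0,0,0],[0,0,0],-1]]' >/dev/null; python3 tq.py
python3 -m creep '[[[0,0,0],[0,0,0],-1]]' >/dev/null; python3 tq.py
```

```text
T [-0.539  0.699 -0.048] jt7 [-0.216 -1.173 -0.208] yaw -21.23
T [-0.518  0.724 -0.068] jt7 [-0.216 -1.191 -0.208] yaw -24.23
T [-0.504  0.73   0.01 ] jt7 [-0.215 -1.208 -0.208] yaw -27.23
T [-0.553  0.741 -0.053] jt7 [-0.17  -1.206  0.005] yaw -27.15
T [-0.482  0.731  0.024] jt7 [-0.16  -1.206  0.024] yaw -27.15
T [-0.502  0.756  0.048] jt7 [-0.159 -1.206  0.022] yaw -27.15
```

```bash
python3 -m creep '[[[0,0,0],[0,0,0],-0.3],[[0,0,0],[0,0,0],0.2],[[0,0,0],[0,0,0],0.5],[[0,0,0],[0,0,-2],0.5],[[0,0,0],[0,0,-5],0.5],[[0,0,0],[0,0,-9],0.5],[[0,0,0],[0,0,-11.5],0.5],[[0,0,0],[0,0,-11.5],0.5],[[0,0,0],[0,0,-11.5],0.5],[[0,0,0],[0,0,-11.5],0.5]]'
python3 wl.py w12 wing=.054;  python3 -c "
from h import *
im=cv2.imread('pics/w12.png');a=cv2.resize(im[170:300,225:425],(800,520),interpolation=cv2.INTER_CUBIC);cv2.imwrite('pics/w12c.png',a)"
```

```text
clock: 38.57
tcp_pos: [0.6413, 0.1075, 0.179]
eef_rot: [[0.89, -0.456, -0.001], [-0.456, -0.89, -0.0], [-0.001, 0.001, -1.0]]
wrist_force: [0.2, -0.4, 0.0]
finger_gap: 0.0642
[0.6413 0.1075 0.179 ] [[0.89, -0.456, -0.001], [-0.456, -0.89, -0.0], [-0.001, 0.001, -1.0]] 38.5667 0.06424758777112141 [ 0.20550589 -0.44911428  0.03170117]
wing [323.7 238.8] 0.59 [0.6441 0.1077 0.054 ]
```

View pics/w12c.png

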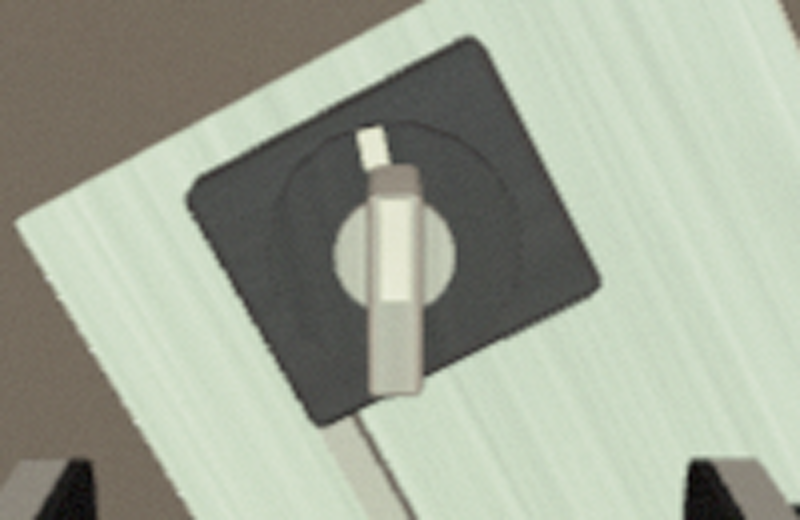

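The collar mark now lags the wing mark by about 11° (roughly 0.2 rad), so the clutch has just slipped and I stop there. Now the toggle, after checking that jars and weight are still in place.

```bash
python3 - <<'E'
from h import *
rows([.45,-.10,.19],.14)
for c in ['top','scene']:
    p=get_image(c)
    for n,z in [('jar0_mid',.041),('weight_mid',.030)]:
        print(c,n,[(np.round(atz(p,r['position'],z),3)[:2].tolist(),round(r['confidence'],2)) for r in place_of(n,p)[:5]])
E
```

```text
shift cm [-7.54 27.16 -1.13]
turn units z -5.86 deg -35.1
top jar0_mid []
top weight_mid [([0.8, -0.129], 0.85), ([0.42, -0.282], 0.69)]
scene jar0_mid [([0.657, -0.197], 0.98)]
scene weight_mid [([0.803, -0.124], 0.71), ([0.419, -0.29], 0.49), ([0.511, -0.442], 0.49), ([0.662, -0.083], 0.31)]
```

```bash
python3 -c "
from h import *
rows([.60,-.11,.23],.14)"
python3 -m creep '[[[0,0,-1],[2,3,-1],0.5],[[0,0,-2],[4,5,-2],0.5],[[0,0,-3],[4,8,-3],0.5],[[0,0,-4],[4,11,-4],0.5],[[0,0,-5],[4,14,-5],0.5],[[0,0,-5.9],[5,17,-5],0.5],[[0,0,-5.9],[6,19,-5],0.5],[[0,0,-5.9],[6,19,-5],0.5],[[0,0,-5.9],[6,19,-5],0.5],[[0,0,-5.9],[6,19,-5],0.5]]'
python3 wl.py w13 jar0_mid=.041 reader_switch_tip
```

```text
shift cm [ 6.2  21.27 -5.07]
turn units z -5.86 deg -35.1
clock: 39.8
tcp_pos: [0.6087, -0.088, 0.2297]
eef_rot: [[0.99, 0.144, -0.0], [0.144, -0.99, 0.001], [0.0, -0.001, -1.0]]
wrist_force: [0.1, 0.7, -0.0]
finger_gap: 0.0645
[ 0.6087 -0.088   0.2297] [[0.99, 0.144, -0.0], [0.144, -0.99, 0.001], [0.0, -0.001, -1.0]] 39.8 0.06445710825592046 [ 0.09611437  0.71686343 -0.02066868]
jar0_mid [346.6 337.7] 0.89 [ 0.6527 -0.2038  0.041 ]
reader_switch_tip [136.7 170.6] 0.67 [ 0.4516 -0.0614  0.066 ]
```

View pics/w13.png

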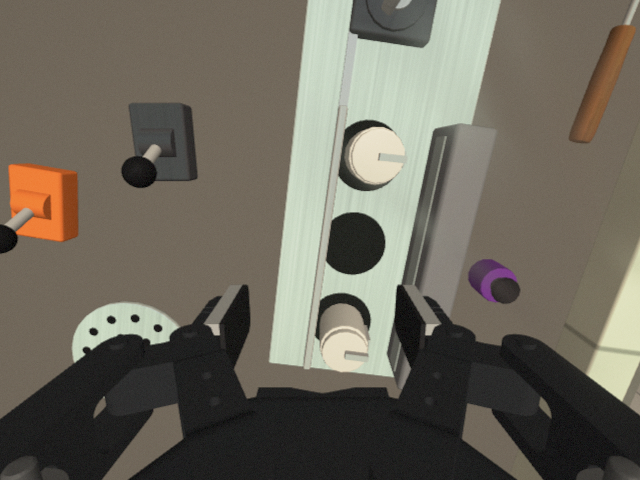

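Both jars stand upright on their pads, ridges pointing at the reader, with the bar closed up beside them. Ball at (139,171), box corners near (189,104) and (197,180).

```bash
python3 - <<'E'
from h import *
from ridge import ridge
s=sensors.sense();p=get_image('wrist')
for c in [(375,156),(345,352)]: print('jar',c);ridge(p,s,c,34)
A=[atz(p,q,.025,s)[:2] for q in [(129,104),(189,104),(197,180),(135,182)]];print(np.round(A,4).tolist())
for i,j in [(3,0),(2,1)]: d=A[i]-A[j];d=-d;print('len',np.linalg.norm(d),'yaw',np.degrees(np.arctan2(d[1],d[0])))
print('box c',np.mean(A,0),'ball',atz(p,(139,171),.066,s))
E
```

```text
jar (375, 156)
blob [4, 0, 14, 8, 52] px [349.3 124.2] world [6.191e-01 4.000e-04] len,wid mm [9.8 3.7] yaw 29.1
blob [36, 0, 32, 68, 980] px [398.7 155.9] world [ 0.6625 -0.0179] len,wid mm [61.5 20.7] yaw -78.2
blob [0, 59, 12, 9, 52] px [344.5 186.6] world [ 0.6233 -0.0481] len,wid mm [9.4 4.6] yaw -21.4
jar (345, 352)
blob [35, 0, 33, 58, 798] px [370.  351.4] world [ 0.6722 -0.1966] len,wid mm [60.3 20.9] yaw -88.3
blob [0, 20, 19, 32, 289] px [316.9 357. ] world [ 0.6237 -0.2096] len,wid mm [32.  11.5] yaw -71.1
[[0.423, -0.008], [0.4764, -0.0], [0.4871, -0.0668], [0.4287, -0.0774]]
len 0.06963522676142855 yaw 94.70214431683631
len 0.06761361670143949 yaw 99.0591584537677
box c [ 0.45379118 -0.03804891] ball [ 0.45352641 -0.06087466  0.066     ]
```

```bash
python3 -c "
from h import *
rows([.456,-.102,.19],.14)"
python3 -m creep '[[[0,0,0],[-3,0,0],-1],[[0,0,0],[-6,0,1],-1],[[0,0,0],[-10,-0.3,2],-1],[[0,0,0],[-13,-0.5,3],-1],[[0,0,0],[-15.3,-0.8,4],-1],[[0,0,0],[-15.3,-0.8,4],-1],[[0,0,0],[-15.3,-0.8,4],-1],[[0,0,0],[-15.3,-0.8,4],-1],[[0,0,0],[-15.3,-0.8,4],-1]]'
python3 -c "
from h import *
rows([.456,-.102,.074],.14)"; python3 wl.py w14 reader_switch_tip
```

```text
shift cm [-15.34  -0.77   3.97]
turn units z 0.07 deg 0.4
clock: 40.75
tcp_pos: [0.4579, -0.1025, 0.1905]
eef_rot: [[0.989, 0.145, 0.002], [0.145, -0.989, 0.0], [0.002, 0.0, -1.0]]
wrist_force: [0.2, -0.3, 0.3]
finger_gap: 0.0
shift cm [-0.21 -0.08 11.65]
turn units z 0.05 deg 0.3
[ 0.4579 -0.1025  0.1905] [[0.989, 0.145, 0.002], [0.145, -0.989, 0.0], [0.002, 0.0, -1.0]] 40.75 3.825535662359164e-05 [ 0.2167563  -0.29708427  0.33194411]
reader_switch_tip [321.7 186.7] 0.78 [ 0.4537 -0.063   0.066 ]
reader_switch_tip [150.5 259.2] 0.55 [ 0.3324 -0.1362  0.066 ]
```

```bash
python3 -m creep '[[[0,0,0],[-0.2,0,4],-1],[[0,0,0],[-0.2,0,8],-1],[[0,0,0],[-0.2,0,11.6],-1],[[0,0,0],[-0.2,0,11.6],-1],[[0,0,0],[-0.2,0,11.6],-1],[[0,0,0],[-0.2,-1,11.6],-1],[[0,0,0],[-0.2,-2,11.6],-1],[[0,0,0],[-0.2,-3,11.6],-1],[[0,0,0],[-0.2,-4,11.6],-1],[[0,0,0],[-0.2,-5,11.6],-1],[[0,0,0],[-0.2,-5.5,11.6],-1],[[0,0,0],[-0.2,-5.5,11.6],-1]]'
python3 -m creep '[[[0,0,0],[0,-0.3,0],-1],[[0,0,0],[0,-0.6,0],-1],[[0,0,0],[0,-0.6,0],-1]]'
python3 -m creep '[[[0,0,0],[0,-0.2,0],-1],[[0,0,0],[0,-0.2,0],-1]]'
python3 - <<'E'
from h import *
for c in ['top','scene','wrist']:
    s=sensors.sense();p=get_image(c)
    for r in place_of('reader_switch_tip',p)[:3]: print(c,r['position'],round(r['confidence'],2),atz(p,r['position'],.066,s).round(4))
E
```

```text
clock: 41.85
tcp_pos: [0.4458, -0.0466, 0.0741]
eef_rot: [[0.989, 0.147, -0.0], [0.147, -0.989, 0.001], [-0.0, -0.001, -1.0]]
wrist_force: [0.4, 0.4, 0.8]
finger_gap: -0.0001
clock: 42.1
tcp_pos: [0.4448, -0.0426, 0.0735]
eef_rot: [[0.99, 0.144, -0.001], [0.144, -0.99, 0.0], [-0.001, -0.0, -1.0]]
wrist_force: [0.1, 0.4, -0.6]
finger_gap: 0.0002
clock: 42.27
tcp_pos: [0.4447, -0.0409, 0.0735]
eef_rot: [[0.99, 0.144, -0.001], [0.144, -0.99, -0.0], [-0.001, -0.0, -1.0]]
wrist_force: [0.6, -0.8, -0.6]
finger_gap: -0.0
top [240.9, 200.4] 0.56 [0.6395 0.1044 0.066 ]
top [359.0, 346.5] 0.5 [ 0.3311 -0.1388  0.066 ]
top [507.9, 265.1] 0.46 [ 0.494  -0.4527  0.066 ]
scene [379.3, 220.9] 0.65 [ 0.4505 -0.0085  0.066 ]
scene [308.0, 175.7] 0.34 [ 0.4611 -0.2356  0.066 ]
wrist [333.1, 261.3] 0.97 [ 0.4476 -0.0182  0.066 ]
```

```bash
python3 -m creep '[[[0,0,0],[0,-0.3,0],-1],[[0,0,0],[0,-0.3,0],-1],[[0,0,0],[0,-0.3,0],-1]]'
python3 -m creep '[[[0,0,0],[0,-0.3,0],-1],[[0,0,0],[0,-0.3,0],-1],[[0,0,0],[0,-0.3,0],-1]]'|egrep 'tcp|force'; python3 wl.py w15 reader_switch_tip
```

```text
clock: 42.82
tcp_pos: [0.4446, -0.0387, 0.0738]
eef_rot: [[0.99, 0.143, -0.0], [0.143, -0.99, -0.001], [-0.0, 0.001, -1.0]]
wrist_force: [0.5, -4.0, -1.6]
finger_gap: -0.0001
tcp_pos: [0.4446, -0.0383, 0.0738]
wrist_force: [2.5, -12.3, -3.8]
[ 0.4446 -0.0383  0.0738] [[0.99, 0.141, 0.0], [0.141, -0.99, -0.004], [-0.0, 0.004, -1.0]] 43.0667 -0.0001746791658814183 [  2.4914761  -12.27721283  -3.82234031]
reader_switch_tip [330.9 261. ] 0.69 [ 0.4464 -0.0156  0.066 ]
```

The stop is reached: 12 N with the arm not advancing. I'll back off, retreat and take a last look.

```bash
python3 -m creep '[[[0,0,0],[0,1.5,0],-1],[[0,0,0],[0,2.5,-1],-1],[[0,0,0],[0,2.5,-5],-1],[[0,0,0],[0,2.5,-9],-1],[[0,0,0],[0,2.5,-12],-1],[[0,0,0],[3,2.5,-15.5],-1],[[0,0,0],[7,2.5,-16],-1],[[0,0,0],[10,2.5,-16],-1],[[0,0,0],[14,2.5,-16],-1],[[0,0,0],[14,2.5,-16],-1],[[0,0,0],[14,2.5,-16],-1],[[0,0,0],[14,2.5,-16],-1]]'; python3 wl.py w16 jar0_mid=.041 reader_switch_tip; python3 - <<'E'
from h import *
p=get_image('scene');a=p['image'][130:430,180:500];b=cv2.imread('pics/w16.png')
cv2.imwrite('pics/fin.png',np.hstack([cv2.resize(b[0:400],(480,300)),a]))
for c in ['top','scene']:
    p=get_image(c)
    for n,z in [('weight_mid',.030),('wing',.054),('reader_switch_tip',.066)]:
        print(c,n,[(np.round(atz(p,r['position'],z),3)[:2].tolist(),round(r['confidence'],2)) for r in place_of(n,p)[:4]])
E
```

```text
clock: 44.17
tcp_pos: [0.5856, -0.0387, 0.2332]
eef_rot: [[0.989, 0.145, -0.002], [0.145, -0.989, 0.001], [-0.002, -0.001, -1.0]]
wrist_force: [-1.2, -0.0, 0.5]
finger_gap: 0.0001
[ 0.5856 -0.0387  0.2332] [[0.989, 0.145, -0.002], [0.145, -0.989, 0.001], [-0.002, -0.001, -1.0]] 44.1667 8.350299844055312e-05 [-1.21002057 -0.04301225  0.47193021]
reader_switch_tip [158.7 178.7] 0.94 [ 0.4446 -0.0168  0.066 ]
reader_switch_tip [ 32.6 293.3] 0.8 [ 0.3317 -0.1388  0.066 ]
top weight_mid [([0.419, -0.289], 0.73), ([0.801, -0.128], 0.67)]
top wing [([0.648, 0.105], 0.64), ([0.65, -0.19], 0.63)]
top reader_switch_tip []
scene weight_mid [([0.795, -0.124], 0.94), ([0.655, -0.009], 0.67), ([0.409, -0.291], 0.41)]
scene wing [([0.647, 0.108], 0.53)]
scene reader_switch_tip [([0.334, -0.147], 0.68), ([0.446, -0.007], 0.53)]
```

View pics/fin.png

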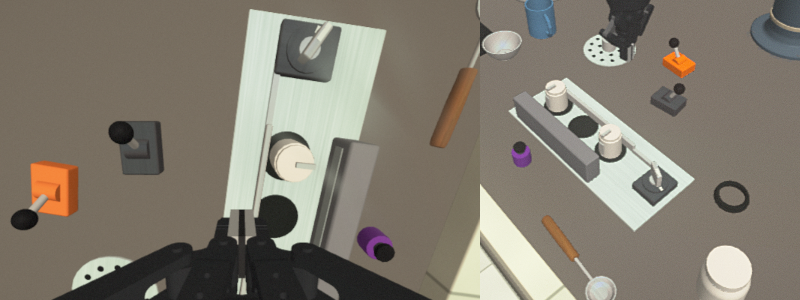

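```bash
python3 -c "
from cell import job
print(job.close_job())"
```

```text
the job is handed in; nothing more can be done
None
```

I handed the job in at about 44 s of the 210 s allowed, with every step done in the order asked.

- **Weight:** I moved it from the middle pad to the steamer plate. It last measured at about (0.419, −0.289), within about 5 mm of the plate's centre, and it was held upright when I set it down.
- **Jars:** only two were present. They stand on the left-hand and right-hand pads, with their tags facing the reader to within about 3° by the lid ridges, and the clamp bar closed beside them. From the last viewpoint, the wrist camera showed only the left-hand jar. The right-hand one was last seen by wrist camera just before the toggle, and the final overview shows it still on its pad.
- **Thumbscrew:** I turned it clockwise in two strokes. The collar mark then lagged the wing mark by about 11° (0.2 rad), so the clutch slipped just slightly. The torque sensor was too noisy to show the slip, so I relied on the marks.
- **Toggle:** I pushed it over until it stopped, at about 12 N. Its ball then sat about 47 mm from where it began, against 48 mm for full travel.

The networks sometimes missed the jars or marked the purple look-alike. I checked those readings against the pictures. I never saw anything knocked aside, and no grip slackened.

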